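# Put the ribbon away in the chest with the folding lid stay

### The arm

A 6-joint arm with a two-finger parallel gripper is mounted at the origin on the work surface; the furniture and walls round the work are solid. World frame = base frame: x ahead of the robot, y to its left, z up, the work surface at z = 0. Lengths are in m, angles in rad, forces in N, time in s.
With the tool pointing down it reaches from about 0.275 to 0.825 m from the base axis. Payload 5.2 kg.
Tool frame: the origin (TCP) lies midway between the tips of the shut fingers; the grasp point (between the pads) lies 19 mm behind it; z points along the fingers, y is the direction in which the jaws open and shut (so a half turn about z gives the same grasp; the last joint's range is limited). The gripper opens to 93 mm and grips with 3 to 60 N. Pads are 15 mm wide; open, the fingers measure 128 mm over their backs; the gripper's body (75 mm by 188 mm) begins 65 mm behind the grasp point.
Start: joints at [0.968, 0.259, 1.535, -0, 1.348, -0.203], TCP at [0.214, 0.507, 0.219] pointing down, gripper open.
Joint ranges: [-3.14, 3.14], [-0.91, 2.08], [0.19, 2.58], [-1.22, 4.36], [0.22, 2.71], [-3.12, 3.12]. Speed limits (rad/s): [2.57, 2.57, 3.14, 3.14, 3.14, 3.14].

### API

Orientations are given as a unit quaternion [w, x, y, z].
In Python, from cell import ctrl gives the robot as it stands.
- The arm moves only by the tool drive_tool, never from a script. Its argument "targets" is a list that holds one entry, the list of rows, each a list of 7 numbers: the turn, a rotation vector about the tool's x, y, z in units of 8 degrees (1.0 is 8 degrees), then the shift along the tool's x, y, z in units of 40 mm (1.0 is 40 mm), then the opening, from -1 (shut) to 1 (fully open), so that 0 is half open. In form: [[[wx, wy, wz, dx, dy, dz, jaw], ...]]. A call has 1 to 20 rows; each row shifts and turns the commanded pose from where the row before left it, along the tool's axes as they then stand; what a row does not reach is not made up. A row lasts 1/10 s, in which the tool goes at most 50 mm and 8.59 degrees, less where a joint would pass 70% of its speed; a pose out of reach is approached as far as the arm can. A call is refused whole if a number of a shift passes 1 or a number of a turn 1, either way. A call with a gripper value outside its range is refused whole. The fingers move at their own pace and stop on an object; "squeeze" is the grip in N (left out, the last holds). Time passes only in rows, so rows that do not move let the fingers close. It gives the time, the measured TCP pose, the force and the opening at its end, in the units of the state.
- ctrl.read_state(): the state, without advancing time (a new reading comes with each control period).
- ctrl.snapshot(name): name is "scene" or "top" or "wrist"; returns a dict with "frame" (480x640x3 uint8, blue, green, red), "range_z" (480x640 float32, m along the optical axis (not along the pixel's ray), 0 where there is no reading), "fx", "fy", "cx", "cy" (pixels), "cam_to_world" (4x4, takes a point from camera to world coordinates). Camera axes: x right, y down, z forward; pixel columns grow to the right and rows downward; lengths in m; the calibration is good to about 2 mm. A picture is of the moment at which its call begins.
- ctrl.hand_in(): hands the job in, once; it reports no verdict.
Trained networks look in a picture, given as the dict that the camera call returned (one of the last four; its "shot" number tells which), for a name from the list of things; names that differ only in an ending like _2 or _b are one class to them, and where a whole thing is asked for, a point or a joint stands for the part that bears it (a point fixed in the world has none). Each returns a list of dicts, best first, with "p" (0 to 1); they miss things now and then, are a little off and sometimes report something else, mostly with a low value. They report only what shows in the picture. A call takes as long as a camera call. They do not tell look-alikes from the thing itself.
- ctrl.spot_in(picture, thing): "centre" ([x, y, z] in m, in world coordinates, good to about 4 mm: the middle of the surface that is visible of it).
- ctrl.silhouettes(picture, thing): "mask" (480x640 bool, what is visible of it).
- ctrl.landmark_of(picture, thing): "centre" ([x, y, z] in m, in world coordinates, good to about 4 mm: a listed point, or the origin of a listed thing).
The state is a dict: "time": time; "joints": joint angles; "qvel": joint speeds; "joint_torque": joint torques, N m; "tool_pos": TCP position; "eef_rot": TCP orientation; "ft_force": force on the tool from outside, world axes, zero at the start; "moment": the same for the moment, N m; "finger_gap": finger opening in m.
Only numpy, scipy, OpenCV 4.12 (cv2) and the standard library are available. Lean on these libraries where they do the work, as an engineer would, in place of code of your own. Each camera call takes 0.05 s, during which the arm holds its last target. There are 200 camera calls.

### The job

Put the pink ribbon roll away in the small wooden chest: raise the lid by its brass bar until the folding stay at its side locks and holds the lid up by itself, without straining it against the stay, and lay the roll flat on the chest floor while the lid stands locked. Then break the stay with its red handle and lower the lid with it until it is fully shut, never letting the lid drop or forcing it down against the locked stay, and leave the things around it where they are.

Things in the scene. Friction and masses are not known exactly. Their poses are not given: they have to be found in the camera images.
- chest_floor (a point): Centre of the inner floor of a wooden chest fixed to the table: outside 130 x 170 mm, rim 150 mm high; walls 6 mm; floor 75 mm above the table, 75 mm below the rim; cavity 118 x 158 mm. Its axes are the chest's: x from the front (brass bar, towards the robot) to the hinge side, y to the left, z up.
- lid_hinge (a point): Middle of the lid's hinge axis, on the rear upper rim: 65 mm behind the floor centre along chest x and 75 mm above it. The axis runs along chest y.
- lid_bar (a point): Centre of the lid's brass pull bar: round, 12 mm thick, 84 mm long along chest y, the middle 65 mm free to grip, held by two 10 mm arms with 34 mm of air between it and the lid's front edge. It moves on a circle of 170 mm radius about the hinge axis: before the hinge when shut, almost straight above it when open.
- lid (a joint): Angle of the lid (130 x 170 x 10 mm, 0.75 kg): 0 shut, grows as it is raised; lifting takes about 4 N at the bar. The stay stops it at an angle that differs from start to start (1.23 to 1.48 rad) and must be felt: there the pull at the bar rises about 2 N per mm. Eased off, the stay snaps past straight and the lid settles back 0.02 rad and stands. Not locked, it falls shut.
- stay_knee (a joint): Knee angle of the folding stay on the chest's right (-y) side: 0 (within 0.05) folded with the lid shut, 2.33 with its two links straight, 2.53 locked (0.2 rad past straight, on a stop; a light spring and friction keep it there).
- stay_handle (a point): Centre of the red grip on the stay's knee: a round bar 14 mm thick, 44 mm long along chest y, 70 mm outside the chest's right wall. It moves in the chest's x-z plane on a circle of 68 mm radius about stay_foot: locked, it stands 47 mm behind (+x) and 49 mm above the foot; with the lid shut about 48 mm behind and 48 mm below it (7 mm either way).
- stay_foot (a point): Point on the axis (along chest y) of the stay's lower pivot, in line with the middle of the red grip; fixed to the chest: 55 mm before the floor centre along chest x, 155 mm to its right, 55 mm above it. Moving the red handle some 7 mm back and down (about 2 N) breaks the locked stay; from then on the lid comes down as the handle swings on back and down, and whoever grips the handle holds the lid.
- ribbon_center (a point): Centre of the pink ribbon roll, half-way up: 62 mm in diameter, 24 mm high, 0.05 kg or so, lying flat on the table on the left, beyond the rows of jars; its z axis is the roll's axis.
- jar_amber_center (a point): Bystander, leave alone: centre of a filled glass jar with a white lid, 74 mm thick, 113 mm high, on the right.
- jar_brown_center (a point): Bystander, leave alone: centre of a filled glass jar with a white lid, 74 mm thick, 113 mm high, on the right.
- jar_05_center (a point): Bystander, leave alone: centre of a pale filled jar with a white lid, 74 mm thick, 113 mm high, before the chest.
- tape_roll_center (a point): Bystander, leave alone: centre of a roll of packing tape, 68 mm across, 24 mm high, front.
- scissors_center (a point): Bystander, leave alone: centre of scissors, 206 x 84 x 11 mm, front.
- marker_a_center (a point): Bystander, leave alone: centre of a marker pen 138 x 18 x 20 mm, lying left of the chest.
- stay_bush (a joint): Give (m) of the rubber bush at the stay's upper end, on the lid: near 0 at rest, positive stretched, negative squeezed. Some 12 N of pull or push at the bar against the stay give 2 mm, which counts as straining it.
- ribbon_roll: The same ribbon roll; origin at the centre of its underside.
There are look-alikes about, which are no part of the job. Of the things that look like the ribbon_roll, the largest one is meant.

How it is judged:
By the outcome, as a careful person would: the job done as asked, in the order asked, and still so for the second after the job is handed in, with the robot touching nothing.
It also fails if it takes over 72 s, if anything falls off the work surface, if the arm or the gripper's body presses on something with over 40 N, if the wrist force passes 120 N, or if a joint passes its speed limit or range.

## Working session

There is one attempt and no reset: what is moved stays moved. The work goes in short steps, Python scripts to look and compute and a tool call to move; the robot and the scene stay as the last step left them, time stands still between calls to the robot, and variables do not carry over. Pictures are saved under pics/ and viewed, about 8 in all and at most 12, crops included, and the job is handed in when it is done.

Besides the shell and the picture viewer there is one more tool, called after "Emit:" as name([rows], argument=value, ...), one row to a line, values as JSON. drive_tool: Moves the arm, as the interface text tells. Its arguments: {"type":"object","properties":{"targets":{"type":"array","items":{"type":"array","items":{"type":"array","items":{"type":"number"}}}},"squeeze":{"type":"number"}},"required":["targets"]}

```bash
mkdir -p pics; ls; cat > h.py <<'E'
import numpy as np, cv2
from cell import ctrl
from scipy.spatial.transform import Rotation as R
def rot(q): return R.from_quat([q[1],q[2],q[3],q[0]])
def deproj(s,u,v):
    z=s["range_z"][int(v),int(u)]
    p=np.array([(u-s["cx"])/s["fx"]*z,(v-s["cy"])/s["fy"]*z,z,1])
    return (s["cam_to_world"]@p)[:3]
def st():
    s=ctrl.read_state(); r=rot(s["eef_rot"])
    print("t",round(s["time"],2),"pos",np.round(s["tool_pos"],4),"F",np.round(s["ft_force"],1),"M",np.round(s["moment"],2),"gap",round(s["finger_gap"],4))
    print("axes x,y,z(cols)\n",np.round(r.as_matrix(),3),"\nq",np.round(s["joints"],3))
    return s
E
python3 - <<'E'
from h import *
st()
a=ctrl.snapshot("scene");b=ctrl.snapshot("top")
cv2.imwrite("pics/scene.png",a["frame"]);cv2.imwrite("pics/top.png",b["frame"])
for n,s in(("scene",a),("top",b)):
  for t in ["chest_floor","lid_hinge","lid_bar","stay_handle","stay_foot","ribbon_center","jar_amber_center","jar_brown_center","jar_05_center","tape_roll_center","scissors_center","marker_a_center"]:
    print(n,t,[(round(d["p"],2),np.round(d["centre"],3).tolist()) for d in ctrl.landmark_of(s,t)[:4]])
E
```

```text
pics
t 0.0 pos [0.2137 0.5062 0.2178] F [ 0.3  0.3 -0. ] M [ 0.02 -0.03 -0.01] gap 0.0931
axes x,y,z(cols)
 [[-0.921  0.389 -0.001]
 [ 0.389  0.921 -0.002]
 [ 0.    -0.002 -1.   ]] 
q [ 0.968  0.259  1.536  0.     1.348 -0.203]
scene chest_floor [(0.43, [0.428, -0.105, 0.006])]
scene lid_hinge [(0.81, [0.57, -0.219, 0.152]), (0.68, [0.474, -0.497, 0.056])]
scene lid_bar []
scene stay_handle [(0.75, [0.475, -0.36, 0.075])]
scene stay_foot [(0.87, [0.44, -0.357, 0.131])]
scene ribbon_center [(0.51, [0.667, 0.137, 0.012]), (0.47, [0.657, 0.254, 0.009])]
scene jar_amber_center [(0.85, [0.473, -0.495, 0.057])]
scene jar_brown_center [(0.74, [0.598, -0.497, 0.058])]
scene jar_05_center [(0.66, [0.304, -0.315, 0.055])]
scene tape_roll_center [(0.87, [0.362, -0.07, 0.012])]
scene scissors_center [(0.8, [0.308, -0.211, 0.006])]
scene marker_a_center [(0.74, [0.402, -0.197, 0.15]), (0.3, [0.304, -0.318, 0.055])]
top chest_floor []
top lid_hinge []
top lid_bar [(0.68, [0.402, -0.2, 0.156])]
top stay_handle [(0.7, [0.596, -0.501, 0.059]), (0.55, [0.48, -0.363, 0.077])]
top stay_foot [(0.74, [0.301, -0.206, -0.0]), (0.59, [0.437, -0.358, 0.129])]
top ribbon_center [(0.87, [0.666, 0.137, 0.014]), (0.81, [0.583, 0.047, 0.012]), (0.63, [0.657, 0.251, 0.008]), (0.24, [0.48, -0.363, 0.077])]
top jar_amber_center [(0.66, [0.476, -0.499, 0.054])]
top jar_brown_center [(0.81, [0.596, -0.497, 0.057])]
top jar_05_center []
top tape_roll_center [(0.74, [0.359, -0.071, 0.013])]
top scissors_center [(0.56, [0.3, -0.206, 0.005])]
top marker_a_center [(0.57, [0.428, -0.106, 0.01])]
```

View pics/scene.png

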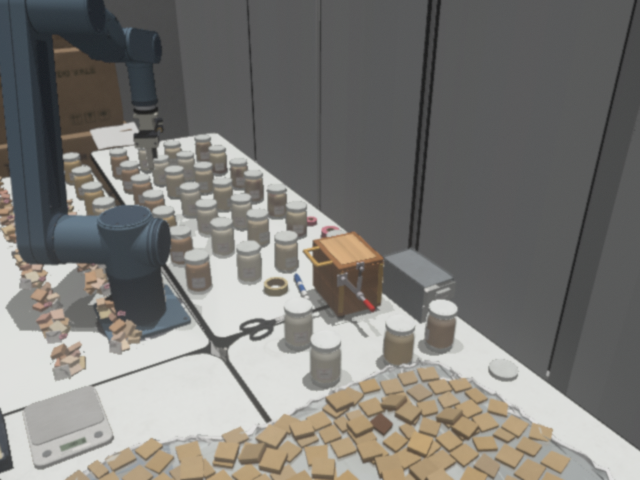

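View pics/top.png

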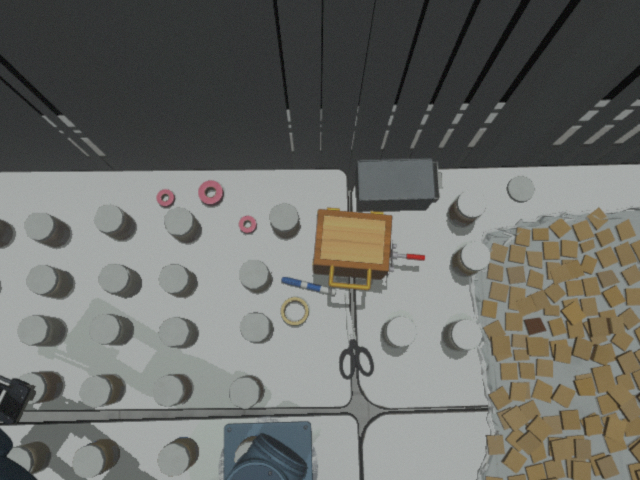

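The top view shows three pink rolls: (166,198), (210,192) and (247,224). The one at (210,192) looks largest, so I'll measure all three and crop in. The chest is at about (353,240), the bar at (350,288) and the red handle at (415,257).

```bash
python3 - <<'E'
from h import *
b=ctrl.snapshot("top");f=b["frame"]
Z=b["range_z"];v,u=np.mgrid[0:480,0:640]
P=np.stack([(u-b["cx"])/b["fx"]*Z,(v-b["cy"])/b["fy"]*Z,Z,np.ones_like(Z)],-1)@b["cam_to_world"].T
P=P[...,:3]; np.save("P.npy",P)
cv2.imwrite("pics/roll.png",cv2.resize(f[170:245,140:310],None,fx=4,fy=4,interpolation=cv2.INTER_CUBIC))
hsv=cv2.cvtColor(f,cv2.COLOR_BGR2HSV)
pink=((hsv[...,0]>160)&(hsv[...,1]>60)&(hsv[...,2]>80)).astype(np.uint8)
n,l,s,c=cv2.connectedComponentsWithStats(pink)
for i in range(1,n):
  if s[i,4]>20:
    q=P[l==i]; print("pink",np.round(c[i]),s[i],"c",np.round((np.percentile(q,2,0)+np.percentile(q,98,0))/2,4),"size",np.round(np.percentile(q,98,0)-np.percentile(q,2,0),3), 'ztop',round(np.percentile(q[:,2],80),4))
def box(m):
  n,l,s,c=cv2.connectedComponentsWithStats(m.astype(np.uint8))
  for i in range(1,n):
    if s[i,4]>60:
      q=P[l==i]; r=cv2.minAreaRect((q[:,:2]*1000).astype(np.float32)); print(np.round(c[i]),s[i,4],"z",round(np.median(q[:,2]),4),"rect",np.round(r[0]),np.round(r[1]),round(r[2],1))
win=(u>130)&(u<500)&(v>140)&(v<400)
print("lid");box(win&(P[...,2]>.147)&(P[...,2]<.19))
print("jars");box(win&(P[...,2]>.1)&(P[...,2]<.125))
print("gray");box(win&(P[...,2]>.03)&(u>356)&(u<440)&(v<208)&(v>155))
for p in [(340,164),(365,160),(420,162),(210,160),(210,150),(300,168),(300,160)]: print(p,np.round(P[p[1],p[0]],3))
for t in ["lid_bar","stay_handle","stay_foot"]:
  for d in ctrl.spot_in(b,t)[:2]: print(t,round(d["p"],2),np.round(d["centre"],4))
red=((hsv[...,0]<8)|(hsv[...,0]>174))&(hsv[...,1]>140)&(u>395)&(u<435)&(v>245)&(v<270)
q=P[red];print("red",len(q),np.round(q.min(0),4),np.round(q.max(0),4),np.round(np.median(q,0),4))
E
```

```text
pink [210. 192.] [199 181  24  24 351] c [0.6654 0.1388 0.0224] size [0.057 0.055 0.014] ztop 0.0251
pink [165. 198.] [157 190  17  16 176] c [0.6558 0.2547 0.0157] size [0.039 0.04  0.013] ztop 0.0183
pink [247. 224.] [239 216  17  17 173] c [0.5819 0.0473 0.0154] size [0.042 0.04  0.013] ztop 0.0176
lid
[353. 243.] 4728 z 0.1587 rect [ 488. -210.] [183. 184.] 83.2
jars
[395. 180.] 3188 z 0.1129 rect [ 659. -323.] [104. 192.] 0.3
[471. 204.] 650 z 0.1093 rect [ 597. -493.] [67. 68.] 1.4
[283. 217.] 664 z 0.1105 rect [575. -49.] [67. 68.] 10.5
[178. 221.] 682 z 0.1106 rect [571. 198.] [68. 68.] 78.4
[475. 256.] 687 z 0.1094 rect [ 470. -493.] [67. 68.] 79.8
[253. 274.] 704 z 0.1106 rect [441.  22.] [67. 67.] 89.4
[173. 278.] 724 z 0.1106 rect [436. 207.] [68. 68.] 86.9
[254. 327.] 736 z 0.1106 rect [321.  21.] [69. 67.] 72.9
[174. 332.] 751 z 0.1106 rect [315. 203.] [68. 67.] 27.1
[401. 331.] 726 z 0.1094 rect [ 302. -310.] [67. 66.] 87.4
[466. 334.] 735 z 0.1092 rect [ 291. -459.] [69. 65.] 88.8
[168. 388.] 659 z 0.1107 rect [193. 212.] [67. 52.] 88.0
[244. 389.] 601 z 0.1107 rect [187.  44.] [67. 48.] 88.4
gray
[397. 183.] 3917 z 0.112 rect [ 474. -280.] [208. 514.] 77.0
(340, 164) [ 0.821 -0.204 -0.242]
(365, 160) [ 0.708 -0.246  0.116]
(420, 162) [ 0.247 -0.121  1.449]
(210, 160) [ 0.813  0.173 -0.155]
(210, 150) [ 0.817  0.16  -0.085]
(300, 168) [ 0.836 -0.081 -0.316]
(300, 160) [ 0.834 -0.083 -0.234]
lid_bar 0.67 [ 0.4989 -0.2093  0.1606]
stay_handle 0.55 [ 0.4782 -0.332   0.082 ]
stay_foot 0.61 [ 0.4913 -0.2111  0.1597]
red 68 [ 0.4706 -0.3799  0.0739] [ 0.4847 -0.3383  0.0885] [ 0.4769 -0.3596  0.0815]
```

View pics/roll.png

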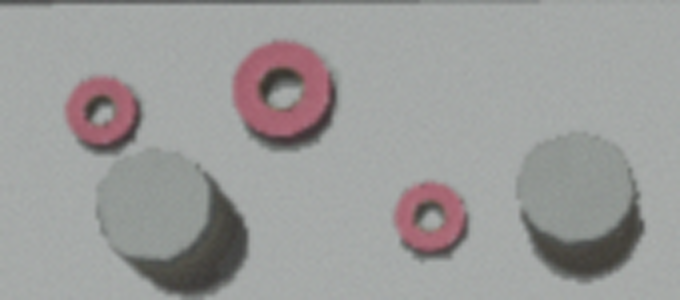

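The crop shows the roll at top pixel (210,192) clearly the biggest: about 57 mm measured, against about 40 mm for the other two. Its centre is near (0.666, 0.138), so that is the one meant. Next is the chest geometry.

```bash
python3 - <<'E'
from h import *
P=np.load("P.npy");v,u=np.mgrid[0:480,0:640]
f=cv2.imread("pics/top.png");hsv=cv2.cvtColor(f,cv2.COLOR_BGR2HSV)
m=(P[...,2]>.145)&(P[...,2]<.19)&(u>300)&(u<400)&(v>205)&(v<295)
for n,mm in (("lid",m&(P[...,0]>.435)),("bar",m&(P[...,0]<.425))):
  q=P[mm]; r=cv2.minAreaRect((q[:,:2]*1000).astype(np.float32)); print(n,len(q),np.round(r[0],1),np.round(r[1],1),round(r[2],2),np.round(np.percentile(q,[1,50,99],axis=0),4).tolist())
q=P[m]
for x in np.arange(.37,.58,.008):
  s=q[(q[:,0]>x)&(q[:,0]<x+.008)]
  if len(s): print(round(x+.004,3),len(s),np.round([s[:,1].min(),s[:,1].max(),np.median(s[:,2])],4))
# left/right edge slope
l=m&(P[...,0]>.44)&(P[...,0]<.55)
E=[]
for row in range(205,275):
  c=np.where(l[row])[0]
  if len(c)>30: E.append((*P[row,c[0],:2],*P[row,c[-1],:2]))
E=np.array(E);print("yaw L",np.polyfit(E[:,0],E[:,1],1),"R",np.polyfit(E[:,2],E[:,3],1))
E
```

```text
lid 4405 [ 504.3 -211.5] [183.7 148.9] 83.67 [[0.4385, -0.2925, 0.1499], [0.5049, -0.2064, 0.1588], [0.5768, -0.1215, 0.1652]]
bar 289 [ 408.4 -195.4] [94.1 31.4] 89.46 [[0.3943, -0.2422, 0.1494], [0.4042, -0.197, 0.1576], [0.4235, -0.1485, 0.1643]]
0.39 3 [-0.2345 -0.2303  0.1546]
0.398 100 [-0.2393 -0.1571  0.1573]
0.406 123 [-0.2421 -0.1483  0.1582]
0.414 39 [-0.2426 -0.1484  0.1566]
0.422 29 [-0.2425 -0.1508  0.1575]
0.43 30 [-0.2805 -0.1511  0.1567]
0.438 121 [-0.2834 -0.1513  0.1569]
0.446 206 [-0.2844 -0.1406  0.158 ]
0.454 284 [-0.2843 -0.1139  0.1581]
0.462 273 [-0.2872 -0.1163  0.159 ]
0.47 269 [-0.2871 -0.1165  0.1594]
0.478 267 [-0.291  -0.1189  0.159 ]
0.486 286 [-0.3019 -0.1191  0.159 ]
0.494 277 [-0.3027 -0.1193  0.1589]
0.502 267 [-0.2958 -0.1217  0.1591]
0.51 259 [-0.2914 -0.122   0.159 ]
0.518 266 [-0.2919 -0.1221  0.1589]
0.526 261 [-0.2919 -0.1246  0.1595]
0.534 259 [-0.2953 -0.1248  0.1591]
0.542 263 [-0.296  -0.125   0.1591]
0.55 254 [-0.2955 -0.1275  0.1593]
0.558 246 [-0.296  -0.1276  0.1585]
0.566 212 [-0.2921 -0.1279  0.1577]
0.574 112 [-0.2794 -0.1303  0.1567]
0.582 35 [-0.1784 -0.1305  0.1523]
yaw L [-0.06028891 -0.09359737] R [-0.11839497 -0.23231722]
```

```bash
cat >> h.py <<'E'
YAW=-0.117
EX=np.array([np.cos(YAW),np.sin(YAW),0]);EY=np.array([-np.sin(YAW),np.cos(YAW),0]);EZ=np.array([0,0,1.])
def down(yang,tilt=0):
    "tool down, jaw axis at world angle yang, tilted about the jaw axis by tilt (rad)"
    y=np.array([np.cos(yang),np.sin(yang),0]);z=-EZ;x=np.cross(y,z)
    return R.from_matrix(np.stack([x,y,z],1))*R.from_euler('y',tilt)
def plan(wps,jaw):
    "wps: list of (pos, Rotation, nrows); prints tool-axis rows in move units, rounded"
    s=ctrl.read_state();p=np.array(s["tool_pos"]);r=rot(s["eef_rot"]);out=[]
    for P,Q,n in wps:
        p0,r0=p.copy(),r;d=(r0.inv()*Q).as_rotvec()
        for i in range(1,n+1):
            tp=p0+(np.array(P)-p0)*i/n;tr=r0*R.from_rotvec(d*i/n)
            w=np.round((r.inv()*tr).as_rotvec()/np.radians(8),2);t=np.round(r.inv().apply(tp-p)/.04,2)
            out.append([*w.tolist(),*t.tolist(),jaw]);p=p+r.apply(t*.04);r=r*R.from_rotvec(w*np.radians(8))
    print(str(out).replace(".0,",",").replace("-0,","0,"));return out
E
python3 - <<'E'
from h import *
plan([([.30,.25,.26],down(.5),7),([.41,-.198,.24],down(YAW),13)],-.3)
E
```

```text
[[0, 0, 0.69, -0.64, -0.72, -0.15, -0.3], [0, 0, 0.68, -0.71, -0.66, -0.15, -0.3], [0, 0, 0.69, -0.76, -0.6, -0.14, -0.3], [0, 0, 0.69, -0.82, -0.51, -0.15, -0.3], [0, 0, 0.68, -0.86, -0.43, -0.15, -0.3], [0, 0, 0.69, -0.91, -0.35, -0.15, -0.3], [0, 0, 0.69, -0.93, -0.26, -0.14, -0.3], [0, 0, 0.34, -0.86, -0.23, 0.04, -0.3], [0, 0, 0.34, -0.86, -0.18, 0.04, -0.3], [0, 0, 0.34, -0.88, -0.15, 0.03, -0.3], [0, 0, 0.34, -0.88, -0.1, 0.04, -0.3], [0, 0, 0.34, -0.89, -0.06, 0.04, -0.3], [0, 0, 0.34, -0.88, -0.02, 0.04, -0.3], [0, 0, 0.34, -0.89, 0.02, 0.04, -0.3], [0, 0, 0.34, -0.88, 0.07, 0.04, -0.3], [0, 0, 0.34, -0.88, 0.11, 0.03, -0.3], [0, 0, 0.34, -0.88, 0.14, 0.04, -0.3], [0, 0, 0.34, -0.86, 0.19, 0.04, -0.3], [0, 0, 0.34, -0.86, 0.24, 0.04, -0.3], [0, 0, 0.33, -0.84, 0.27, 0.04, -0.3]]
```

Emit:
drive_tool([
  [[0,0,0.69,-0.64,-0.72,-0.15,-0.3],[0,0,0.68,-0.71,-0.66,-0.15,-0.3],[0,0,0.69,-0.76,-0.6,-0.14,-0.3],[0,0,0.69,-0.82,-0.51,-0.15,-0.3],[0,0,0.68,-0.86,-0.43,-0.15,-0.3],[0,0,0.69,-0.91,-0.35,-0.15,-0.3],[0,0,0.69,-0.93,-0.26,-0.14,-0.3],[0,0,0.34,-0.86,-0.23,0.04,-0.3],[0,0,0.34,-0.86,-0.18,0.04,-0.3],[0,0,0.34,-0.88,-0.15,0.03,-0.3],[0,0,0.34,-0.88,-0.1,0.04,-0.3],[0,0,0.34,-0.89,-0.06,0.04,-0.3],[0,0,0.34,-0.88,-0.02,0.04,-0.3],[0,0,0.34,-0.89,0.02,0.04,-0.3],[0,0,0.34,-0.88,0.07,0.04,-0.3],[0,0,0.34,-0.88,0.11,0.03,-0.3],[0,0,0.34,-0.88,0.14,0.04,-0.3],[0,0,0.34,-0.86,0.19,0.04,-0.3],[0,0,0.34,-0.86,0.24,0.04,-0.3],[0,0,0.33,-0.84,0.27,0.04,-0.3]],
], squeeze=15)

```text
time: 3.5
tool_pos: [0.4103, -0.1994, 0.2399]
eef_rot: [0.0, 0.748, 0.664, 0.0]
ft_force: [0.3, 1.5, -0.0]
finger_gap: 0.0328
```

```bash
python3 - <<'E'
from h import *
st()
w=ctrl.snapshot("wrist");cv2.imwrite("pics/w1.png",w["frame"])
Z=w["range_z"];v,u=np.mgrid[0:480,0:640]
P=(np.stack([(u-w["cx"])/w["fx"]*Z,(v-w["cy"])/w["fy"]*Z,Z,np.ones_like(Z)],-1)@w["cam_to_world"].T)[...,:3]
np.save("Pw.npy",P)
hsv=cv2.cvtColor(w["frame"],cv2.COLOR_BGR2HSV)
m=(P[...,2]>.135)&(P[...,2]<.175)&(Z>0)
q=P[m]
for a in np.arange(.38,.47,.006):
  c=q@EX  # along chest x, relative
  s=q[(q[:,0]>a)&(q[:,0]<a+.006)]
  if len(s)>20: print(round(a+.003,3),len(s),np.round([s[:,1].min(),s[:,1].max(),np.percentile(s[:,2],95)],4))
# bar: top ridge within centre section
b=q[(q[:,0]<.42)&(abs(q[:,1]+.197)<.03)]
if len(b):
  print("bar fit",np.polyfit(b[:,1],b[:,0],1),np.round(np.percentile(b,[2,50,98],axis=0),4).tolist())
E
```

```text
t 3.5 pos [ 0.4103 -0.1994  0.2399] F [ 0.3  1.5 -0. ] M [-0.06  0.06  0.06] gap 0.0328
axes x,y,z(cols)
 [[ 0.118  0.993  0.   ]
 [ 0.993 -0.118 -0.   ]
 [-0.     0.    -1.   ]] 
q [-0.698  0.072  1.709  0.     1.36  -0.579]
0.395 201 [-0.2424 -0.1978  0.1625]
0.401 738 [-0.2433 -0.1533  0.1632]
0.407 812 [-0.2439 -0.1505  0.1631]
0.413 310 [-0.2447 -0.1506  0.1622]
0.419 219 [-0.2451 -0.1513  0.1623]
0.425 218 [-0.2461 -0.1519  0.1622]
0.431 149 [-0.2871 -0.1528  0.1619]
0.437 125 [-0.2316 -0.1534  0.1624]
0.443 630 [-0.2289 -0.1541  0.1621]
0.449 1143 [-0.23   -0.1241  0.1624]
0.455 1384 [-0.24   -0.1164  0.1629]
0.461 1467 [-0.2492 -0.1168  0.1636]
0.467 1469 [-0.2507 -0.1175  0.1638]
bar fit [0.11010231 0.42509458] [[0.3958, -0.226, 0.157], [0.4035, -0.1958, 0.1615], [0.4108, -0.1681, 0.1634]]
```

View pics/w1.png

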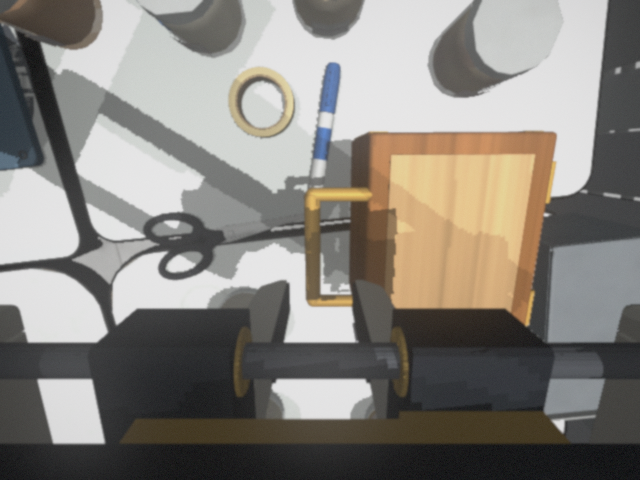

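The wrist view shows the bar at about (313,245), parallel to the tool x axis, with the open fingers level with it and space in front of the lid. I'll descend onto it and close.

```bash
python3 - <<'E'
from h import *
plan([([.4034,-.197,.17],down(YAW),3),([.4034,-.197,.136],down(YAW),2)],-.3)
E
```

```text
[[0, 0.01, -0.01, 0.06, -0.08, 0.58, -0.3], [0.01, 0.01, -0.02, 0.05, -0.07, 0.58, -0.3], [0, 0.01, -0.01, 0.05, -0.08, 0.58, -0.3], [0, 0, 0, 0, 0, 0.42, -0.3], [0, 0, 0, 0, 0, 0.43, -0.3]]
```

Emit:
drive_tool([
  [[0,0,0,0.06,-0.08,0.58,-0.3],[0,0,0,0.05,-0.07,0.58,-0.3],[0,0,0,0.05,-0.08,0.58,-0.3],[0,0,0,0,0,0.42,-0.3],[0,0,0,0,0,0.43,-0.3],[0,0,0,0,0,0,-0.3],[0,0,0,0,0,0,-1],[0,0,0,0,0,0,-1],[0,0,0,0,0,0,-1],[0,0,0,0,0,0,-1]],
], squeeze=15)

```text
time: 4.55
tool_pos: [0.4049, -0.1912, 0.1377]
eef_rot: [0.003, 0.747, 0.665, 0.002]
ft_force: [9.6, 0.4, -3.7]
finger_gap: 0.0115
```

```bash
cat >> h.py <<'E'
HINGE=np.array([.5721,-.2168,.15]);A0=0.03;RB=.17
def bar(th): return HINGE+RB*(-np.cos(th+A0)*EX+np.sin(th+A0)*EZ)
def barang(p):
    d=p-HINGE;return np.arctan2(d[2],-(d@EX))-A0, np.hypot(d[2],d@EX)
E
python3 - <<'E'
from h import *
s=st()
p=np.array(s["tool_pos"])+[0,0,.019];print(barang(p))
off=p-bar(0);print(off)
plan([(bar(t)+[0,0,-.019]+off*0,down(YAW),2) for t in np.arange(.08,1.14,.105)],-1)
E
```

```text
t 4.55 pos [ 0.4049 -0.1912  0.1377] F [ 9.6  0.4 -3.7] M [ 0.11 -1.38 -0.01] gap 0.0115
axes x,y,z(cols)
 [[ 0.117  0.993  0.007]
 [ 0.993 -0.117 -0.002]
 [-0.001  0.007 -1.   ]] 
q [-0.694  0.147  1.892  0.003  1.096 -0.578]
(np.float64(0.009617690870569094), np.float64(0.1692016935998542))
[0.00153703 0.00575617 0.00160239]
[[0.03, 0, 0, -0.07, 0, -0.15, -1], [0.02, 0.01, 0, -0.08, 0, -0.15, -1], [0, 0, 0, 0, 0.04, -0.22, -1], [0, 0, 0, 0, 0.04, -0.22, -1], [0, 0, 0, 0, 0.06, -0.21, -1], [0, 0, 0, 0, 0.05, -0.22, -1], [0, 0, 0, 0, 0.08, -0.21, -1], [0, 0, 0, 0, 0.09, -0.2, -1], [0, 0, 0, 0, 0.1, -0.2, -1], [0, 0, 0, 0, 0.1, -0.2, -1], [0, 0, 0, 0, 0.12, -0.19, -1], [0, 0, 0, 0, 0.13, -0.18, -1], [0, 0, 0, 0, 0.14, -0.17, -1], [0, 0, 0, 0, 0.14, -0.18, -1], [0, 0, 0, 0, 0.16, -0.16, -1], [0, 0, 0, 0, 0.16, -0.15, -1], [0, 0, 0, 0, 0.17, -0.14, -1], [0, 0, 0, 0, 0.18, -0.14, -1], [0, 0, 0, 0, 0.19, -0.12, -1], [0, 0, 0, 0, 0.18, -0.12, -1], [0, 0, 0, 0, 0.2, -0.1, -1], [0, 0, 0, 0, 0.2, -0.1, -1]]
```

Emit:
drive_tool([
  [[0,0,0,0,0.04,0,-1],[0,0,0,0,0,0,-1]],
])

```text
time: 4.75
tool_pos: [0.4048, -0.1912, 0.1373]
eef_rot: [0.002, 0.747, 0.665, 0.001]
ft_force: [5.2, 1.1, 1.3]
finger_gap: 0.011
```

Emit:
drive_tool([
  [[0,0,0,0,0.045,0,-1],[0,0,0,0,0.01,-0.17,-1],[0,0,0,0,0.02,-0.18,-1],[0,0,0,0,0.04,-0.22,-1],[0,0,0,0,0.04,-0.22,-1],[0,0,0,0,0.06,-0.21,-1],[0,0,0,0,0.05,-0.22,-1],[0,0,0,0,0.08,-0.21,-1],[0,0,0,0,0.09,-0.2,-1],[0,0,0,0,0.1,-0.2,-1],[0,0,0,0,0.1,-0.2,-1],[0,0,0,0,0,0,-1]],
])

```text
time: 5.95
tool_pos: [0.4266, -0.1936, 0.2187]
eef_rot: [-0.001, 0.747, 0.665, -0.002]
ft_force: [-8.3, -3.3, 1.3]
finger_gap: 0.0113
```

```bash
sed -i 's/^HINGE=.*A0/HINGE=np.array([.5735,-.2114,.15]);A0/' h.py; python3 - <<'E'
from h import *
s=st();G=np.array(s["tool_pos"])+.019*-rot(s["eef_rot"]).as_matrix()[:,2];print(barang(G))
E
```

```text
t 5.95 pos [ 0.4266 -0.1936  0.2187] F [-8.3 -3.3  1.3] M [-0.6   1.6   0.07] gap 0.0113
axes x,y,z(cols)
 [[ 0.116  0.993 -0.004]
 [ 0.993 -0.116 -0.   ]
 [-0.001 -0.004 -1.   ]] 
q [-0.662  0.113  1.716 -0.003  1.315 -0.545]
(np.float64(0.5053272352381393), np.float64(0.17189734003085277))
```

```bash
sed -i 's/^HINGE=.*/HINGE=np.array([.5736,-.2111,.1543]);A0=0.012;RB=.17/' h.py; python3 - <<'E'
from h import *
a=np.linspace(.502,1.1,11)
for t0,t1 in zip(a,a[1:]):
  d=(bar(t1)-bar(t0)); print([round(d@EX/.04-.0075,2),round(-d[2]/.04-.0025,2)])
E
```

```text
[np.float64(0.12), np.float64(-0.22)]
[np.float64(0.14), np.float64(-0.21)]
[np.float64(0.15), np.float64(-0.2)]
[np.float64(0.16), np.float64(-0.19)]
[np.float64(0.17), np.float64(-0.18)]
[np.float64(0.18), np.float64(-0.17)]
[np.float64(0.19), np.float64(-0.16)]
[np.float64(0.2), np.float64(-0.15)]
[np.float64(0.21), np.float64(-0.13)]
[np.float64(0.22), np.float64(-0.12)]
```

Emit:
drive_tool([
  [[0,0,0,0,0.12,-0.22,-1],[0,0,0,0,0.14,-0.21,-1],[0,0,0,0,0.15,-0.2,-1],[0,0,0,0,0.16,-0.19,-1],[0,0,0,0,0.17,-0.18,-1],[0,0,0,0,0.18,-0.17,-1],[0,0,0,0,0.19,-0.16,-1],[0,0,0,0,0.2,-0.15,-1],[0,0,0,0,0.21,-0.13,-1],[0,0,0,0,0.22,-0.12,-1],[0,0,0,0,0,0,-1],[0,0,0,0,0,0,-1]],
])

```text
time: 7.15
tool_pos: [0.497, -0.2017, 0.2887]
eef_rot: [0.0, 0.747, 0.665, -0.001]
ft_force: [-5.1, -2.0, 6.6]
finger_gap: 0.0117
```

```bash
cat >> h.py <<'E'
def lidst():
    s=st();G=np.array(s["tool_pos"])-.019*rot(s["eef_rot"]).as_matrix()[:,2];a,r=barang(G);th=a+A0
    F=np.array(s["ft_force"]);T=np.sin(th)*EX+np.cos(th)*EZ;N=-np.cos(th)*EX+np.sin(th)*EZ
    print("lid",round(a,4),"r",round(r,4),"Ftan",round(F@T,2),"Frad(out)",round(F@N,2));return a
E
python3 -c "
from h import *
lidst()"
```

```text
t 7.15 pos [ 0.497  -0.2017  0.2887] F [-5.1 -2.   6.6] M [-0.38  1.01  0.01] gap 0.0117
axes x,y,z(cols)
 [[ 0.116  0.993 -0.   ]
 [ 0.993 -0.116 -0.001]
 [-0.001 -0.    -1.   ]] 
q [-5.930e-01  1.960e-01  1.445e+00 -1.000e-03  1.499e+00 -4.760e-01]
lid 1.0929 r 0.1717 Ftan -1.39 Frad(out) 8.06
```

Emit:
drive_tool([
  [[0,0,0,0,0.08,-0.07,-1],[0,0,0,0,0.08,-0.06,-1],[0,0,0,0,0.09,-0.05,-1],[0,0,0,0,0.09,-0.05,-1],[0,0,0,0,0,0,-1]],
])

```text
time: 7.65
tool_pos: [0.5118, -0.2034, 0.296]
eef_rot: [0.0, 0.747, 0.665, 0.0]
ft_force: [-1.6, -3.8, -1.0]
finger_gap: 0.0114
```

```bash
python3 -c "
from h import *
lidst()"
```

```text
t 7.65 pos [ 0.5118 -0.2034  0.296 ] F [-1.6 -3.8 -1. ] M [-0.65  0.39 -0.05] gap 0.0114
axes x,y,z(cols)
 [[ 0.116  0.993  0.   ]
 [ 0.993 -0.116 -0.   ]
 [-0.     0.    -1.   ]] 
q [-0.581  0.22   1.398  0.     1.523 -0.465]
lid 1.1892 r 0.1724 Ftan -1.43 Frad(out) -0.53
```

Emit:
drive_tool([
  [[0,0,0,0,0.05,-0.02,-1],[0,0,0,0,0.05,-0.02,-1],[0,0,0,0,0,0,-1]],
])

```text
time: 7.95
tool_pos: [0.5154, -0.2038, 0.2975]
eef_rot: [0.0, 0.747, 0.665, 0.0]
ft_force: [-2.0, -4.6, -0.5]
finger_gap: 0.0112
```

Emit:
drive_tool([
  [[0,0,0,0,0.05,-0.02,-1],[0,0,0,0,0.05,-0.01,-1],[0,0,0,0,0,0,-1]],
])

```text
time: 8.25
tool_pos: [0.5194, -0.2043, 0.2991]
eef_rot: [0.0, 0.747, 0.665, 0.0]
ft_force: [-2.3, -4.2, -0.2]
finger_gap: 0.0112
```

Emit:
drive_tool([
  [[0,0,0,0,0.05,-0.02,-1],[0,0,0,0,0.05,-0.01,-1],[0,0,0,0,0,0,-1]],
])

```text
time: 8.55
tool_pos: [0.5235, -0.2047, 0.3003]
eef_rot: [0.0, 0.747, 0.665, 0.0]
ft_force: [-2.0, -4.2, 2.5]
finger_gap: 0.0113
```

Emit:
drive_tool([
  [[0,0,0,0,0.05,-0.03,-1],[0,0,0,0,0.05,-0.02,-1],[0,0,0,0,0,0,-1]],
])

```text
time: 8.85
tool_pos: [0.5274, -0.2051, 0.3017]
eef_rot: [-0.0, 0.747, 0.665, 0.0]
ft_force: [-1.6, -3.6, -1.0]
finger_gap: 0.0114
```

Emit:
drive_tool([
  [[0,0,0,0,0.05,-0.01,-1],[0,0,0,0,0.05,-0.01,-1],[0,0,0,0,0,0,-1]],
])

```text
time: 9.15
tool_pos: [0.5314, -0.2055, 0.3029]
eef_rot: [0.0, 0.747, 0.665, 0.0]
ft_force: [-2.5, -4.6, 0.6]
finger_gap: 0.0115
```

Emit:
drive_tool([
  [[0,0,0,0,0.05,-0.02,-1],[0,0,0,0,0.05,-0.01,-1],[0,0,0,0,0,0,-1]],
])

```text
time: 9.45
tool_pos: [0.5354, -0.206, 0.304]
eef_rot: [0.0, 0.747, 0.665, 0.0]
ft_force: [-1.9, -3.2, -0.5]
finger_gap: 0.0111
```

Emit:
drive_tool([
  [[0,0,0,0,0.05,-0.01,-1],[0,0,0,0,0.05,-0.01,-1],[0,0,0,0,0,0,-1]],
])

```text
time: 9.75
tool_pos: [0.5394, -0.2064, 0.3049]
eef_rot: [0.0, 0.747, 0.665, 0.0]
ft_force: [-1.1, -4.0, 2.3]
finger_gap: 0.0112
```

Emit:
drive_tool([
  [[0,0,0,0,0.05,-0.02,-1],[0,0,0,0,0.05,-0.01,-1],[0,0,0,0,0,0,-1]],
])

```text
time: 10.05
tool_pos: [0.5433, -0.2068, 0.3058]
eef_rot: [-0.0, 0.747, 0.665, 0.0]
ft_force: [-0.8, -2.8, 0.0]
finger_gap: 0.0117
```

Emit:
drive_tool([
  [[0,0,0,0,0.05,-0.01,-1],[0,0,0,0,0.05,0,-1],[0,0,0,0,0,0,-1]],
])

```text
time: 10.35
tool_pos: [0.5473, -0.2073, 0.3064]
eef_rot: [0.0, 0.747, 0.665, 0.0]
ft_force: [-1.2, -2.3, 1.2]
finger_gap: 0.0115
```

Emit:
drive_tool([
  [[0,0,0,0,0.05,-0.01,-1],[0,0,0,0,0.05,0,-1],[0,0,0,0,0,0,-1]],
])

```text
time: 10.65
tool_pos: [0.5514, -0.2077, 0.307]
eef_rot: [0.0, 0.747, 0.665, 0.0]
ft_force: [-1.2, -2.0, 2.4]
finger_gap: 0.0118
```

Emit:
drive_tool([
  [[0,0,0,0,0.05,-0.01,-1],[0,0,0,0,0.05,-0.01,-1],[0,0,0,0,0,0,-1]],
])

```text
time: 10.95
tool_pos: [0.5545, -0.2081, 0.3074]
eef_rot: [-0.001, 0.747, 0.665, -0.0]
ft_force: [-4.7, -0.5, 3.2]
finger_gap: 0.0113
```

Emit:
drive_tool([
  [[0,0,0,0,0.04,0,-1],[0,0,0,0,0,0,-1]],
])

```text
time: 11.15
tool_pos: [0.5556, -0.2082, 0.3076]
eef_rot: [-0.001, 0.747, 0.665, -0.001]
ft_force: [-6.7, -0.8, 4.0]
finger_gap: 0.0113
```

The pull rises steeply here, so this is the stop. Next I'll ease back.

Emit:
drive_tool([
  [[0,0,0,0,-0.04,0,-1],[0,0,0,0,-0.04,0,-1],[0,0,0,0,-0.04,0,-1],[0,0,0,0,0,0,-1]],
])

```text
time: 11.55
tool_pos: [0.5519, -0.2078, 0.3072]
eef_rot: [0.0, 0.747, 0.665, 0.0]
ft_force: [-1.0, -1.4, -0.4]
finger_gap: 0.0115
```

```bash
python3 - <<'E'
from h import *
lidst()
a=ctrl.snapshot("scene")
cv2.imwrite("pics/lock1.png",cv2.resize(a["frame"][170:340,270:440],None,fx=3.5,fy=3.5,interpolation=cv2.INTER_CUBIC))
for t in ["stay_handle","lid_bar","stay_foot"]: print(t,[(round(d["p"],2),np.round(d["centre"],3).tolist()) for d in ctrl.landmark_of(a,t)[:2]])
E
```

```text
t 11.55 pos [ 0.5519 -0.2078  0.3072] F [-1.  -1.4 -0.4] M [-0.29  0.26 -0.05] gap 0.0115
axes x,y,z(cols)
 [[ 0.116  0.993  0.   ]
 [ 0.993 -0.116  0.   ]
 [ 0.     0.    -1.   ]] 
q [-0.549  0.291  1.279  0.     1.572 -0.433]
lid 1.4317 r 0.1733 Ftan -0.86 Frad(out) -0.34
stay_handle [(0.52, [0.482, -0.359, 0.176])]
lid_bar [(0.74, [0.55, -0.215, 0.314])]
stay_foot [(0.66, [0.438, -0.353, 0.13])]
```

Emit:
drive_tool([
  [[0,0,0,0,-0.03,0,-1],[0,0,0,0,-0.03,0,-1],[0,0,0,0,0,0,-1]],
])

```text
time: 12.05
tool_pos: [0.5497, -0.2075, 0.307]
eef_rot: [0.0, 0.747, 0.665, 0.0]
ft_force: [2.2, -0.9, -4.9]
finger_gap: 0.0114
```

```bash
python3 - <<'E'
from h import *
lidst()
a=ctrl.snapshot("top")
for t in ["stay_handle","lid_bar","stay_foot"]: print(t,[(round(d["p"],2),np.round(d["centre"],3).tolist()) for d in ctrl.landmark_of(a,t)[:2]])
E
```

```text
t 12.05 pos [ 0.5497 -0.2075  0.307 ] F [ 2.2 -0.9 -4.9] M [-0.32 -0.36 -0.02] gap 0.0114
axes x,y,z(cols)
 [[ 0.116  0.993  0.001]
 [ 0.993 -0.116  0.   ]
 [ 0.001  0.    -1.   ]] 
q [-5.510e-01  2.870e-01  1.285e+00  1.000e-03  1.570e+00 -4.350e-01]
lid 1.4189 r 0.1733 Ftan 1.62 Frad(out) -5.19
stay_handle []
lid_bar []
stay_foot []
```

View pics/lock1.png

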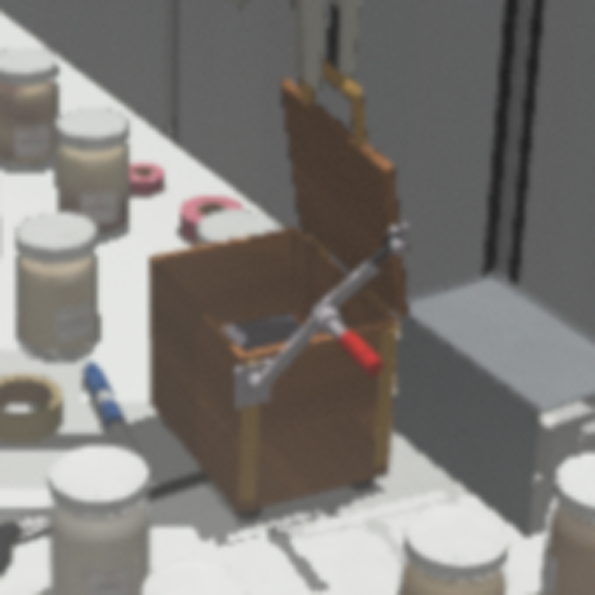

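The picture shows the lid up near (345,150) and the stay straight, with its knee at (325,318). Backing off now meets resistance (Ftan +1.6), so the stay is locked. I'll return to neutral and release.

Emit:
drive_tool([
  [[0,0,0,0,0.03,-0.03,-1],[0,0,0,0,0,0,-1],[0,0,0,0,0,0,-0.75],[0,0,0,0,0,0,-0.55],[0,0,0,0,0,0,-0.4],[0,0,0,0,0,0,-0.3],[0,0,0,0,0,-0.5,-0.3],[0,0,0,0,0,-1,-0.3],[0,0,0,0,0,-1,0.8],[0,0,0,0,0,-0.5,0.8]],
])

```text
time: 13.25
tool_pos: [0.5508, -0.2078, 0.4341]
eef_rot: [0.004, 0.747, 0.665, 0.001]
ft_force: [-0.2, -0.3, 0.1]
finger_gap: 0.044
```

```bash
python3 - <<'E'
from h import *
st()
a=ctrl.snapshot("scene")
for t in ["stay_handle","lid_bar","stay_foot","lid_hinge","chest_floor"]: print(t,[(round(d["p"],2),np.round(d["centre"],3).tolist()) for d in ctrl.landmark_of(a,t)[:2]])
E
```

```text
t 13.25 pos [ 0.5508 -0.2078  0.4341] F [-0.2 -0.3  0.1] M [-0.04  0.01  0.02] gap 0.044
axes x,y,z(cols)
 [[ 0.116  0.993  0.006]
 [ 0.993 -0.116 -0.004]
 [-0.003  0.007 -1.   ]] 
q [-0.55   0.285  0.99   0.     1.859 -0.434]
stay_handle [(0.86, [0.481, -0.362, 0.179])]
lid_bar [(0.78, [0.548, -0.216, 0.313])]
stay_foot [(0.57, [0.439, -0.356, 0.134])]
lid_hinge [(0.66, [0.306, -0.21, 0.005]), (0.63, [0.571, -0.217, 0.152])]
chest_floor [(0.73, [0.511, -0.206, 0.076])]
```

```bash
python3 - <<'E'
from h import *
plan([([.60,-.04,.43],down(.7),7),([.666,.138,.20],down(np.pi/2),9)],1)
E
```

```text
[[0, 0, -0.84, 0.61, 0.11, -0.01, 1], [0, 0, -0.83, 0.6, 0.18, -0.01, 1], [0, -0.01, -0.84, 0.58, 0.24, -0.01, 1], [-0.01, 0, -0.83, 0.54, 0.32, -0.01, 1], [0, 0, -0.84, 0.5, 0.37, -0.01, 1], [0, 0, -0.83, 0.45, 0.43, -0.01, 1], [0, -0.01, -0.84, 0.4, 0.48, -0.01, 1], [0, 0, -0.69, 0.26, 0.46, 0.64, 1], [0, 0, -0.7, 0.22, 0.48, 0.64, 1], [0, 0, -0.69, 0.16, 0.5, 0.63, 1], [0, 0, -0.69, 0.12, 0.51, 0.64, 1], [0, 0, -0.69, 0.07, 0.53, 0.64, 1], [0, 0, -0.7, 0.02, 0.52, 0.64, 1], [0, 0, -0.69, -0.04, 0.53, 0.64, 1], [0, 0, -0.69, -0.08, 0.52, 0.64, 1], [0, 0, -0.69, -0.14, 0.51, 0.63, 1]]
```

Emit:
drive_tool([
  [[0,0,-0.84,0.61,0.11,-0.01,1],[0,0,-0.83,0.6,0.18,-0.01,1],[0,0,-0.84,0.58,0.24,-0.01,1],[0,0,-0.83,0.54,0.32,-0.01,1],[0,0,-0.84,0.5,0.37,-0.01,1],[0,0,-0.83,0.45,0.43,-0.01,1],[0,0,-0.84,0.4,0.48,-0.01,1],[0,0,-0.69,0.26,0.46,0.64,1],[0,0,-0.7,0.22,0.48,0.64,1],[0,0,-0.69,0.16,0.5,0.63,1],[0,0,-0.69,0.12,0.51,0.64,1],[0,0,-0.69,0.07,0.53,0.64,1],[0,0,-0.7,0.02,0.52,0.64,1],[0,0,-0.69,-0.04,0.53,0.64,1],[0,0,-0.69,-0.08,0.52,0.64,1],[0,0,-0.69,-0.14,0.51,0.63,1],[0,0,0,0,0,0,1],[0,0,0,0,0,0,1]],
])

```text
time: 15.35
tool_pos: [0.6655, 0.1377, 0.2002]
eef_rot: [-0.002, 0.001, 1.0, -0.0]
ft_force: [-0.8, -0.8, -0.1]
finger_gap: 0.0931
```

```bash
python3 - <<'E'
from h import *
st()
w=ctrl.snapshot("wrist");cv2.imwrite("pics/w2.png",w["frame"])
Z=w["range_z"];v,u=np.mgrid[0:480,0:640]
P=(np.stack([(u-w["cx"])/w["fx"]*Z,(v-w["cy"])/w["fy"]*Z,Z,np.ones_like(Z)],-1)@w["cam_to_world"].T)[...,:3]
hsv=cv2.cvtColor(w["frame"],cv2.COLOR_BGR2HSV)
pink=((hsv[...,0]>160)&(hsv[...,1]>60)&(hsv[...,2]>60)&(P[...,2]>.02)).astype(np.uint8)
n,l,s,c=cv2.connectedComponentsWithStats(pink)
for i in range(1,n):
  if s[i,4]>60:
    q=P[l==i];(cc,rr)=cv2.minEnclosingCircle((q[:,:2]*1000).astype(np.float32));print(np.round(c[i]),s[i,4],np.round(cc,1),round(rr,1),"z",round(np.median(q[:,2]),4))
d=P[...,2]
plan([([.666,.138,.06],down(np.pi/2),4),([.666,.138,.005],down(np.pi/2),3)],1)
E
```

```text
t 15.35 pos [0.6655 0.1377 0.2002] F [-0.8 -0.8 -0.1] M [0.03 0.03 0.03] gap 0.0931
axes x,y,z(cols)
 [[-1.     0.001 -0.004]
 [ 0.001  1.    -0.001]
 [ 0.004 -0.001 -1.   ]] 
q [ 4.100e-02  5.070e-01  1.211e+00 -1.000e-03  1.428e+00 -1.529e+00]
[320. 228.] 2101 [645.1 137.4] 51.8 z 0.0256
[[0, 0, 0, 0, 0.01, 0.89, 1], [0, 0, -0.01, 0, 0, 0.88, 1], [0, 0, 0, 0, 0.01, 0.89, 1], [0, -0.01, -0.01, 0, 0, 0.88, 1], [0, 0, 0, 0, 0, 0.46, 1], [0, 0, 0, 0, 0, 0.46, 1], [0, 0, 0, 0.01, 0, 0.46, 1]]
```

Emit:
drive_tool([
  [[0,0,0,0,0,0.89,1],[0,0,0,0,0,0.88,1],[0,0,0,0,0,0.89,1],[0,0,0,0,0,0.88,1],[0,0,0,0,0,0.46,1],[0,0,0,0,0,0.46,1],[0,0,0,0,0,0.44,1],[0,0,0,0,0,0,1],[0,0,0,0,0,0,0.2],[0,0,0,0,0,0,0.2],[0,0,0,0,0,0,0.2],[0,0,0,0,0,0,0.2],[0,0,0,0,0,0,0.2]],
], squeeze=12)

```text
time: 16.7
tool_pos: [0.6671, 0.1378, 0.0067]
eef_rot: [0.001, 0.0, 1.0, -0.0]
ft_force: [-0.1, 0.0, 3.3]
finger_gap: 0.0617
```

```bash
python3 - <<'E'
from h import *
st()
a=ctrl.snapshot("top")
for d in ctrl.landmark_of(a,"ribbon_center")[:4]: print(round(d["p"],2),np.round(d["centre"],3))
E
```

```text
t 16.7 pos [0.6671 0.1378 0.0067] F [-0.1  0.   3.3] M [-0.07  0.06 -0.03] gap 0.0617
axes x,y,z(cols)
 [[-1.     0.     0.001]
 [ 0.     1.    -0.   ]
 [-0.001 -0.    -1.   ]] 
q [ 0.04   0.674  1.423 -0.     1.044 -1.53 ]
0.66 [0.663 0.139 0.013]
0.47 [0.585 0.045 0.009]
```

```bash
python3 - <<'E'
from h import *
plan([([.666,.138,.24],down(np.pi/2),6),([.46,.04,.26],down(np.pi/2-.05),6),([.4907,-.1928,.26],down(np.pi/2+YAW),6)],-.2)
E
```

```text
[[0, 0, 0, 0, 0, -0.97, -0.2], [0, 0, 0, 0.01, 0, -0.97, -0.2], [0, 0, 0, 0, 0, -0.98, -0.2], [0, 0.01, 0, 0, 0, -0.97, -0.2], [0, 0, 0, 0.01, 0, -0.97, -0.2], [0, 0, 0, 0, 0, -0.97, -0.2], [0, 0, 0.06, 0.86, -0.41, -0.08, -0.2], [0, 0, 0.06, 0.85, -0.41, -0.09, -0.2], [0, 0, 0.06, 0.86, -0.43, -0.08, -0.2], [0, 0, 0.06, 0.84, -0.42, -0.08, -0.2], [0, 0, 0.06, 0.85, -0.44, -0.09, -0.2], [0, 0, 0.06, 0.84, -0.44, -0.08, -0.2], [0, 0, 0.08, -0.18, -0.96, 0, -0.2], [0, 0, 0.08, -0.18, -0.96, 0, -0.2], [0, 0, 0.08, -0.2, -0.96, 0, -0.2], [0, 0, 0.08, -0.21, -0.96, 0, -0.2], [0, 0, 0.08, -0.22, -0.95, 0, -0.2], [0, 0, 0.08, -0.23, -0.95, 0, -0.2]]
```

Emit:
drive_tool([
  [[0,0,0,0,0,-0.97,-0.2],[0,0,0,0.01,0,-0.97,-0.2],[0,0,0,0,0,-0.98,-0.2],[0,0,0,0,0,-0.97,-0.2],[0,0,0,0.01,0,-0.97,-0.2],[0,0,0,0,0,-0.97,-0.2],[0,0,0.06,0.86,-0.41,-0.08,-0.2],[0,0,0.06,0.85,-0.41,-0.09,-0.2],[0,0,0.06,0.86,-0.43,-0.08,-0.2],[0,0,0.06,0.84,-0.42,-0.08,-0.2],[0,0,0.06,0.85,-0.44,-0.09,-0.2],[0,0,0.06,0.84,-0.44,-0.08,-0.2],[0,0,0.08,-0.18,-0.96,0,-0.2],[0,0,0.08,-0.18,-0.96,0,-0.2],[0,0,0.08,-0.2,-0.96,0,-0.2],[0,0,0.08,-0.21,-0.96,0,-0.2],[0,0,0.08,-0.22,-0.95,0,-0.2],[0,0,0.08,-0.23,-0.95,0,-0.2],[0,0,0,0,0,0,-0.2],[0,0,0,0,0,0,-0.2]],
])

```text
time: 18.8
tool_pos: [0.4899, -0.1929, 0.2584]
eef_rot: [-0.001, 0.06, 0.998, 0.001]
ft_force: [-0.2, -0.8, -1.1]
finger_gap: 0.0615
```

```bash
python3 - <<'E'
from h import *
st()
a=ctrl.snapshot("scene")
cv2.imwrite("pics/carry.png",cv2.resize(a["frame"][110:340,240:440],None,fx=2.5,fy=2.5,interpolation=cv2.INTER_CUBIC))
w=ctrl.snapshot("wrist")
Z=w["range_z"];v,u=np.mgrid[0:480,0:640]
P=(np.stack([(u-w["cx"])/w["fx"]*Z,(v-w["cy"])/w["fy"]*Z,Z,np.ones_like(Z)],-1)@w["cam_to_world"].T)[...,:3]
C=np.array([.509,-.209,0]);d=P-C;X=d@EX;Y=d@EY
# inner floor extents seen
m=(abs(P[...,2]-.075)<.008)&(abs(X)<.09)&(abs(Y)<.11)&(Z>0)
print("floor px",m.sum(),np.round([X[m].min(),X[m].max(),Y[m].min(),Y[m].max()],3) if m.any() else "")
m=(abs(P[...,2]-.15)<.008)&(abs(X)<.09)&(abs(Y)<.11)&(Z>0)
print("rim px",m.sum(),np.round(np.percentile(X[m],[1,10,50,90,99]),3),np.round(np.percentile(Y[m],[1,10,50,90,99]),3))
plan([([.4907,-.1928,.17],down(np.pi/2+YAW),3),([.4907,-.1928,.088],down(np.pi/2+YAW),5)],-.2)
E
```

```text
t 18.8 pos [ 0.4899 -0.1929  0.2584] F [-0.2 -0.8 -1.1] M [ 0.04  0.04 -0.03] gap 0.0615
axes x,y,z(cols)
 [[-0.993  0.119 -0.001]
 [ 0.119  0.993  0.001]
 [ 0.001  0.001 -1.   ]] 
q [-0.588  0.193  1.522  0.     1.428 -2.039]
floor px 9848 [-0.067  0.058 -0.083  0.083]
rim px 4140 [-0.066 -0.066 -0.051  0.013  0.063] [-0.097 -0.084 -0.027  0.081  0.084]
[[0, 0, 0, -0.01, -0.01, 0.74, -0.2], [0, 0, 0, -0.01, -0.01, 0.74, -0.2], [0.01, -0.01, 0, 0, -0.01, 0.74, -0.2], [0, 0, 0, 0, 0, 0.41, -0.2], [0, 0, 0, 0, 0, 0.41, -0.2], [0, 0, 0, 0, 0, 0.41, -0.2], [0, 0, 0, 0, 0, 0.41, -0.2], [0, 0, 0, 0, 0, 0.41, -0.2]]
```

View pics/carry.png

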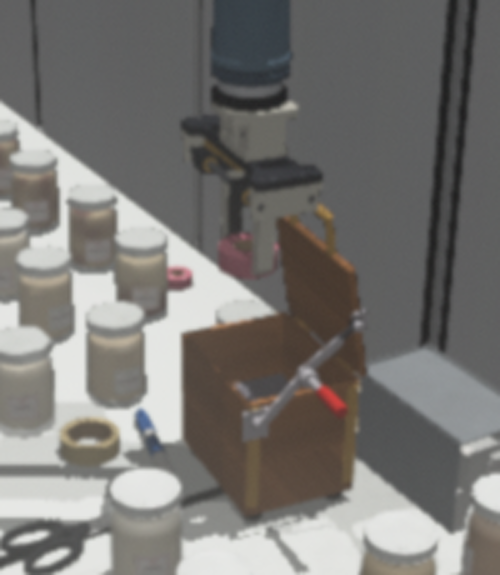

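The picture shows the roll at (245,255) in the jaws above the front part of the cavity. The lid stands clear behind it, and the measured rim agrees with my chest frame. Lowering now.

Emit:
drive_tool([
  [[0,0,0,-0.01,0,0.74,-0.2],[0,0,0,0,0,0.74,-0.2],[0,0,0,0,0,0.74,-0.2],[0,0,0,0,0,0.41,-0.2],[0,0,0,0,0,0.41,-0.2],[0,0,0,0,0,0.41,-0.2],[0,0,0,0,0,0.41,-0.2],[0,0,0,0,0,0.38,-0.2],[0,0,0,0,0,0,-0.2]],
])

```text
time: 19.8
tool_pos: [0.4894, -0.1902, 0.0879]
eef_rot: [-0.002, 0.058, 0.998, 0.001]
ft_force: [-0.7, -0.4, -0.4]
finger_gap: 0.0616
```

Emit:
drive_tool([
  [[0,0,0,0,0,0.08,-0.2],[0,0,0,0,0,0.06,-0.2],[0,0,0,0,0,0,-0.2]],
])

```text
time: 20.1
tool_pos: [0.491, -0.1926, 0.0844]
eef_rot: [0.0, 0.059, 0.998, -0.0]
ft_force: [-0.1, -0.8, -0.8]
finger_gap: 0.0614
```

Emit:
drive_tool([
  [[0,0,0,0,0,0.04,-0.2],[0,0,0,0,0,0.02,-0.2],[0,0,0,0,0,0,-0.2]],
])

```text
time: 20.4
tool_pos: [0.4908, -0.1928, 0.0817]
eef_rot: [0.0, 0.059, 0.998, -0.0]
ft_force: [0.6, 0.5, 0.9]
finger_gap: 0.0618
```

Emit:
drive_tool([
  [[0,0,0,0,0,0.01,0.4],[0,0,0,0,0,0,0.55],[0,0,0,0,0,0,0.55],[0,0,0,0,0,0,0.55],[0,0,0,0,0,-0.3,0.55],[0,0,0,0,0,-0.7,0.55],[0,0,0,0,0,-1,0.55],[0,0,0,0,0,-1,0.55],[0,0,0,0,0,-1,0.55],[0,0,0,0,0,-1,0.55],[0,0,0,0,0,0,0.55],[0,0,0,0,0,0,0.55]],
])

```text
time: 21.6
tool_pos: [0.491, -0.1929, 0.2827]
eef_rot: [0.001, 0.059, 0.998, -0.001]
ft_force: [-0.7, 1.2, -0.5]
finger_gap: 0.0722
```

```bash
python3 - <<'E'
from h import *
st()
w=ctrl.snapshot("wrist");cv2.imwrite("pics/placed.png",w["frame"])
Z=w["range_z"];v,u=np.mgrid[0:480,0:640]
P=(np.stack([(u-w["cx"])/w["fx"]*Z,(v-w["cy"])/w["fy"]*Z,Z,np.ones_like(Z)],-1)@w["cam_to_world"].T)[...,:3]
hsv=cv2.cvtColor(w["frame"],cv2.COLOR_BGR2HSV)
m=(hsv[...,0]>160)&(hsv[...,1]>60)&(P[...,2]>.085)&(P[...,2]<.13)
q=P[m]
if len(q): print("roll",len(q),np.round(np.percentile(q,[2,50,98],axis=0),4).tolist(), np.linalg.lstsq(np.c_[q[:,:2]-q[:,:2].mean(0),np.ones(len(q))],q[:,2],rcond=None)[0])
a=ctrl.snapshot("scene")
for s in (a,):
 for t in ["stay_handle","lid_bar","stay_foot","ribbon_center"]: print(t,[(round(d["p"],2),np.round(d["centre"],3).tolist()) for d in ctrl.landmark_of(s,t)[:3]])
hs=cv2.cvtColor(a["frame"],cv2.COLOR_BGR2HSV)
for d in ctrl.spot_in(a,"stay_handle")[:1]: print(np.round(d["centre"],4))
Z=a["range_z"]
P=(np.stack([(u-a["cx"])/a["fx"]*Z,(v-a["cy"])/a["fy"]*Z,Z,np.ones_like(Z)],-1)@a["cam_to_world"].T)[...,:3]
red=((hs[...,0]<6)|(hs[...,0]>175))&(hs[...,1]>150)&(u>330)&(u<400)&(v>240)&(v<310)&(P[...,2]>.12)
q=P[red];print("red",len(q),np.round(np.percentile(q,[2,50,98],axis=0),4).tolist())
E
```

```text
t 21.6 pos [ 0.491  -0.1929  0.2827] F [-0.7  1.2 -0.5] M [ 0.06 -0.01 -0.02] gap 0.0722
axes x,y,z(cols)
 [[-0.993  0.117  0.003]
 [ 0.117  0.993 -0.002]
 [-0.003 -0.001 -1.   ]] 
q [-0.586  0.18   1.48  -0.     1.478 -2.039]
roll 2149 [[0.4614, -0.2206, 0.095], [0.4883, -0.1925, 0.1006], [0.5189, -0.1646, 0.1021]] [ 0.02005235 -0.0011921   0.10035446]
stay_handle [(0.57, [0.48, -0.364, 0.178]), (0.38, [0.306, -0.211, 0.008])]
lid_bar [(0.86, [0.551, -0.215, 0.313])]
stay_foot [(0.66, [0.44, -0.356, 0.128])]
ribbon_center [(0.48, [0.66, 0.251, 0.012]), (0.41, [0.495, -0.192, 0.086]), (0.36, [0.57, -0.219, 0.152])]
[ 0.4772 -0.3068  0.1842]
red 51 [[0.4741, -0.384, 0.1305], [0.482, -0.3631, 0.1822], [0.5406, -0.2959, 0.1883]]
```

View pics/placed.png

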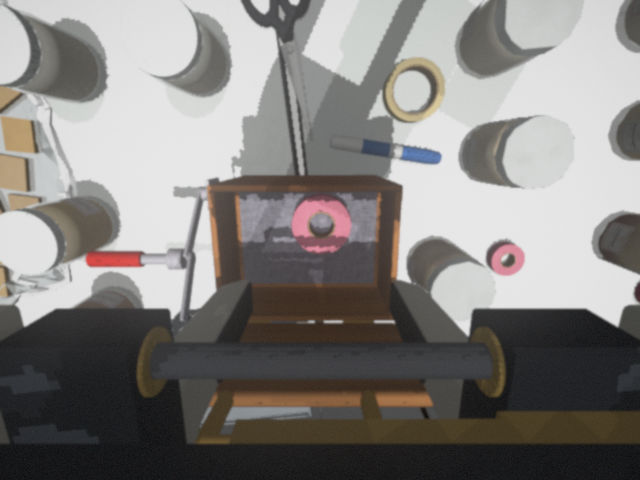

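The wrist view shows the roll lying flat at (321,225) on the chest floor, top at z≈0.10. The stay is locked, with its red grip at (115,259). I'll go to the red handle.

```bash
python3 - <<'E'
from h import *
plan([([.48,-.22,.35],down(.75),7),([.482,-.362,.26],down(YAW),7)],-.1)
E
```

```text
[[0, 0, 0.72, 0.03, -0.1, -0.25, -0.1], [0, 0, 0.72, 0.01, -0.11, -0.25, -0.1], [0, -0.01, 0.72, 0.01, -0.1, -0.25, -0.1], [0, 0, 0.72, -0.01, -0.1, -0.25, -0.1], [0, 0, 0.72, -0.02, -0.11, -0.25, -0.1], [0, 0, 0.72, -0.03, -0.1, -0.25, -0.1], [0, -0.01, 0.72, -0.03, -0.1, -0.25, -0.1], [0, 0, 0.89, -0.38, -0.34, 0.32, -0.1], [0, 0, 0.88, -0.41, -0.29, 0.32, -0.1], [0, 0, 0.89, -0.45, -0.24, 0.32, -0.1], [0, 0, 0.89, -0.47, -0.18, 0.33, -0.1], [0, 0, 0.88, -0.5, -0.12, 0.32, -0.1], [0, 0, 0.89, -0.5, -0.06, 0.32, -0.1], [0, 0, 0.88, -0.51, 0.01, 0.32, -0.1]]
```

Emit:
drive_tool([
  [[0,0,0.72,0.03,-0.1,-0.25,-0.1],[0,0,0.72,0.01,-0.11,-0.25,-0.1],[0,0,0.72,0.01,-0.1,-0.25,-0.1],[0,0,0.72,-0.01,-0.1,-0.25,-0.1],[0,0,0.72,-0.02,-0.11,-0.25,-0.1],[0,0,0.72,-0.03,-0.1,-0.25,-0.1],[0,0,0.72,-0.03,-0.1,-0.25,-0.1],[0,0,0.89,-0.38,-0.34,0.32,-0.1],[0,0,0.88,-0.41,-0.29,0.32,-0.1],[0,0,0.89,-0.45,-0.24,0.32,-0.1],[0,0,0.89,-0.47,-0.18,0.33,-0.1],[0,0,0.88,-0.5,-0.12,0.32,-0.1],[0,0,0.89,-0.5,-0.06,0.32,-0.1],[0,0,0.88,-0.51,0.01,0.32,-0.1],[0,0,0,0,0,0,-0.1],[0,0,0,0,0,0,-0.1],[0,0,0,0,0,0,-0.1]],
])

```text
time: 23.65
tool_pos: [0.4826, -0.3616, 0.2616]
eef_rot: [0.0, 0.746, 0.666, 0.0]
ft_force: [-0.0, -0.1, -0.7]
finger_gap: 0.0419
```

```bash
python3 - <<'E'
from h import *
st()
w=ctrl.snapshot("wrist");cv2.imwrite("pics/w3.png",w["frame"])
v,u=np.mgrid[0:480,0:640];Z=w["range_z"]
P=(np.stack([(u-w["cx"])/w["fx"]*Z,(v-w["cy"])/w["fy"]*Z,Z,np.ones_like(Z)],-1)@w["cam_to_world"].T)[...,:3]
hs=cv2.cvtColor(w["frame"],cv2.COLOR_BGR2HSV)
m=((hs[...,0]<8)|(hs[...,0]>172))&(hs[...,1]>130)&(P[...,2]>.15)&(P[...,2]<.21)
q=P[m]
if len(q): print(len(q),np.round(np.percentile(q,[2,50,98],axis=0),4).tolist())
for t in ["stay_handle","stay_foot"]: print(t,[(round(d["p"],2),np.round(d["centre"],3).tolist()) for d in ctrl.landmark_of(w,t)[:3]])
plan([([.482,-.362,.16],down(YAW),5)],-.1)
E
```

```text
t 23.65 pos [ 0.4826 -0.3616  0.2616] F [-0.  -0.1 -0.7] M [-0.04  0.08 -0.03] gap 0.0419
axes x,y,z(cols)
 [[ 0.114  0.994  0.   ]
 [ 0.994 -0.114  0.   ]
 [ 0.     0.    -1.   ]] 
q [-0.828  0.332  1.33   0.     1.48  -0.714]
stay_handle [(0.7, [0.486, -0.365, 0.18]), (0.62, [0.6, -0.502, 0.056])]
stay_foot []
[[0, 0, 0, 0, 0, 0.51, -0.1], [0, 0, 0.01, 0, -0.01, 0.51, -0.1], [0, 0, 0, -0.01, 0, 0.51, -0.1], [0.01, 0, 0, 0, -0.01, 0.51, -0.1], [0, 0.01, 0.01, 0, 0, 0.51, -0.1]]
```

View pics/w3.png

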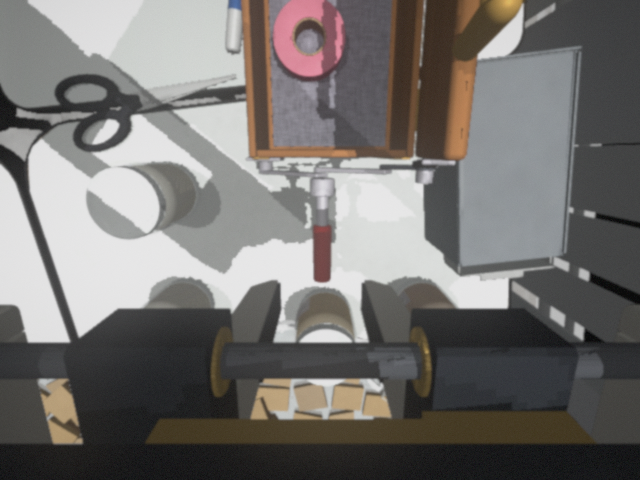

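The wrist view has the red grip at (321,253), centred between the fingers at column 320. Descending and closing.

Emit:
drive_tool([
  [[0,0,0,0,0,0.51,-0.1],[0,0,0,0,0,0.51,-0.1],[0,0,0,0,0,0.51,-0.1],[0,0,0,0,0,0.51,-0.1],[0,0,0,0,0,0.46,-0.1],[0,0,0,0,0,0,-0.1],[0,0,0,0,0,0,-1],[0,0,0,0,0,0,-1],[0,0,0,0,0,0,-1],[0,0,0,0,0,0,-1]],
], squeeze=25)

```text
time: 24.8
tool_pos: [0.4829, -0.3627, 0.1621]
eef_rot: [0.001, 0.747, 0.665, 0.0]
ft_force: [4.7, -1.4, 2.3]
finger_gap: 0.0144
```

```bash
cat >> h.py <<'E'
FOOT=np.array([.4363,-.3565,.13])
def hst():
    s=st();G=np.array(s["tool_pos"])-.019*rot(s["eef_rot"]).as_matrix()[:,2];d=G-FOOT
    print("handle rel x,z",round(d@EX,4),round(d[2],4),"ang",round(np.arctan2(d[2],d@EX),3),"r",round(np.hypot(d@EX,d[2]),4));return np.arctan2(d[2],d@EX)
def arc(a0,a1,n,r=.068):
    a=np.linspace(a0,a1,n+1);P=np.c_[np.cos(a),np.sin(a)]*r/.04;D=np.diff(P,axis=0)
    print([[0,0,0,0,round(x,2),round(-z,2),-1] for x,z in D])
E
python3 -c "
from h import *
a=hst(); arc(.806,.5,6)"
```

```text
t 24.8 pos [ 0.4829 -0.3627  0.1621] F [ 4.7 -1.4  2.3] M [-0.44 -0.96  0.02] gap 0.0144
axes x,y,z(cols)
 [[ 0.116  0.993  0.001]
 [ 0.993 -0.116 -0.001]
 [-0.001  0.002 -1.   ]] 
q [-0.829  0.394  1.484  0.     1.262 -0.713]
handle rel x,z 0.0469 0.0511 ang 0.828 r 0.0694
[[0, 0, 0, 0, np.float64(0.06), np.float64(0.06), -1], [0, 0, 0, 0, np.float64(0.06), np.float64(0.06), -1], [0, 0, 0, 0, np.float64(0.05), np.float64(0.07), -1], [0, 0, 0, 0, np.float64(0.05), np.float64(0.07), -1], [0, 0, 0, 0, np.float64(0.05), np.float64(0.07), -1], [0, 0, 0, 0, np.float64(0.04), np.float64(0.07), -1]]
```

Emit:
drive_tool([
  [[0,0,0,0,0.07,0.04,-1],[0,0,0,0,0.06,0.06,-1],[0,0,0,0,0.06,0.06,-1],[0,0,0,0,0.05,0.07,-1],[0,0,0,0,0.05,0.07,-1],[0,0,0,0,0.05,0.07,-1],[0,0,0,0,0.04,0.07,-1],[0,0,0,0,0,0,-1]],
])

```text
time: 25.6
tool_pos: [0.4969, -0.3642, 0.1424]
eef_rot: [-0.001, 0.747, 0.665, -0.0]
ft_force: [-5.2, -2.2, -1.0]
finger_gap: 0.0134
```

```bash
python3 -c "
from h import *
a=hst(); arc(.5,-.1,10)"
```

```text
t 25.6 pos [ 0.4969 -0.3642  0.1424] F [-5.2 -2.2 -1. ] M [-0.43  1.09  0.01] gap 0.0134
axes x,y,z(cols)
 [[ 0.116  0.993 -0.002]
 [ 0.993 -0.116  0.001]
 [ 0.    -0.002 -1.   ]] 
q [-8.130e-01  4.340e-01  1.474e+00 -1.000e-03  1.236e+00 -6.960e-01]
handle rel x,z 0.0611 0.0314 ang 0.475 r 0.0687
[[0, 0, 0, 0, np.float64(0.05), np.float64(0.09), -1], [0, 0, 0, 0, np.float64(0.04), np.float64(0.09), -1], [0, 0, 0, 0, np.float64(0.03), np.float64(0.1), -1], [0, 0, 0, 0, np.float64(0.03), np.float64(0.1), -1], [0, 0, 0, 0, np.float64(0.02), np.float64(0.1), -1], [0, 0, 0, 0, np.float64(0.02), np.float64(0.1), -1], [0, 0, 0, 0, np.float64(0.01), np.float64(0.1), -1], [0, 0, 0, 0, np.float64(0.01), np.float64(0.1), -1], [0, 0, 0, 0, np.float64(-0.0), np.float64(0.1), -1], [0, 0, 0, 0, np.float64(-0.01), np.float64(0.1), -1]]
```

Emit:
drive_tool([
  [[0,0,0,0,0.02,0.09,-1],[0,0,0,0,0.02,0.09,-1],[0,0,0,0,0.03,0.1,-1],[0,0,0,0,0.03,0.1,-1],[0,0,0,0,0.02,0.1,-1],[0,0,0,0,0.02,0.1,-1],[0,0,0,0,0.01,0.1,-1],[0,0,0,0,0.01,0.1,-1],[0,0,0,0,0,0.1,-1],[0,0,0,0,-0.01,0.1,-1],[0,0,0,0,0,0,-1]],
])

```text
time: 26.7
tool_pos: [0.5032, -0.3648, 0.1028]
eef_rot: [-0.0, 0.747, 0.665, -0.0]
ft_force: [-2.3, -5.7, -4.2]
finger_gap: 0.013
```

```bash
python3 -c "
from h import *
a=hst(); arc(a,-.6,8)
s=ctrl.snapshot('scene')
print([(round(d['p'],2),np.round(d['centre'],3)) for d in ctrl.landmark_of(s,'lid_bar')])"
```

```text
t 26.7 pos [ 0.5032 -0.3648  0.1028] F [-2.3 -5.7 -4.2] M [-0.74  0.66 -0.  ] gap 0.013
axes x,y,z(cols)
 [[ 0.116  0.993 -0.001]
 [ 0.993 -0.116  0.   ]
 [ 0.    -0.001 -1.   ]] 
q [-0.806  0.479  1.506 -0.     1.158 -0.69 ]
handle rel x,z 0.0675 -0.0082 ang -0.121 r 0.068
[[0, 0, 0, 0, np.float64(-0.02), np.float64(0.1), -1], [0, 0, 0, 0, np.float64(-0.02), np.float64(0.1), -1], [0, 0, 0, 0, np.float64(-0.03), np.float64(0.1), -1], [0, 0, 0, 0, np.float64(-0.03), np.float64(0.1), -1], [0, 0, 0, 0, np.float64(-0.04), np.float64(0.09), -1], [0, 0, 0, 0, np.float64(-0.04), np.float64(0.09), -1], [0, 0, 0, 0, np.float64(-0.05), np.float64(0.09), -1], [0, 0, 0, 0, np.float64(-0.05), np.float64(0.09), -1]]
[(0.65, array([ 0.446, -0.201,  0.262]))]
```

Emit:
drive_tool([
  [[0,0,0,0,-0.03,0.1,-1],[0,0,0,0,-0.03,0.1,-1],[0,0,0,0,-0.03,0.1,-1],[0,0,0,0,-0.03,0.1,-1],[0,0,0,0,-0.04,0.09,-1],[0,0,0,0,-0.04,0.09,-1],[0,0,0,0,-0.05,0.09,-1],[0,0,0,0,0,0,-1]],
])

```text
time: 27.6
tool_pos: [0.4964, -0.3643, 0.0768]
eef_rot: [0.003, 0.747, 0.665, 0.001]
ft_force: [9.5, -5.0, -9.9]
finger_gap: 0.013
```

```bash
python3 -c "
from h import *
a=hst(); arc(a,-.8,8)
s=ctrl.snapshot('scene')
print([(round(d['p'],2),np.round(d['centre'],3)) for d in ctrl.landmark_of(s,'lid_bar')])"
```

```text
t 27.6 pos [ 0.4964 -0.3643  0.0768] F [ 9.5 -5.  -9.9] M [-0.92 -1.24 -0.01] gap 0.013
axes x,y,z(cols)
 [[ 0.117  0.993  0.006]
 [ 0.993 -0.117 -0.002]
 [-0.001  0.006 -1.   ]] 
q [-0.816  0.493  1.555  0.003  1.089 -0.7  ]
handle rel x,z 0.0605 -0.0342 ang -0.515 r 0.0695
[[0, 0, 0, 0, np.float64(-0.03), np.float64(0.05), -1], [0, 0, 0, 0, np.float64(-0.03), np.float64(0.05), -1], [0, 0, 0, 0, np.float64(-0.03), np.float64(0.05), -1], [0, 0, 0, 0, np.float64(-0.04), np.float64(0.05), -1], [0, 0, 0, 0, np.float64(-0.04), np.float64(0.05), -1], [0, 0, 0, 0, np.float64(-0.04), np.float64(0.05), -1], [0, 0, 0, 0, np.float64(-0.04), np.float64(0.04), -1], [0, 0, 0, 0, np.float64(-0.04), np.float64(0.04), -1]]
[(0.88, array([ 0.414, -0.199,  0.201]))]
```

Emit:
drive_tool([
  [[0,0,0,0,0.02,0.07,-1],[0,0,0,0,0.0,0.06,-1],[0,0,0,0,-0.02,0.05,-1],[0,0,0,0,-0.03,0.05,-1],[0,0,0,0,-0.04,0.05,-1],[0,0,0,0,0,0,-1]],
])

```text
time: 28.3
tool_pos: [0.4905, -0.3634, 0.0657]
eef_rot: [0.0, 0.747, 0.665, 0.0]
ft_force: [0.3, -5.1, -5.7]
finger_gap: 0.0128
```

```bash
python3 -c "
from h import *
a=hst(); arc(a,-.8,4)
s=ctrl.snapshot('scene')
print([(round(d['p'],2),np.round(d['centre'],3)) for d in ctrl.landmark_of(s,'lid_bar')])"
```

```text
t 28.3 pos [ 0.4905 -0.3634  0.0657] F [ 0.3 -5.1 -5.7] M [-0.87  0.22 -0.01] gap 0.0128
axes x,y,z(cols)
 [[ 0.116  0.993  0.   ]
 [ 0.993 -0.116 -0.   ]
 [-0.     0.    -1.   ]] 
q [-0.82   0.5    1.574  0.     1.068 -0.703]
handle rel x,z 0.0547 -0.0453 ang -0.692 r 0.071
[[0, 0, 0, 0, np.float64(-0.03), np.float64(0.04), -1], [0, 0, 0, 0, np.float64(-0.03), np.float64(0.03), -1], [0, 0, 0, 0, np.float64(-0.03), np.float64(0.03), -1], [0, 0, 0, 0, np.float64(-0.03), np.float64(0.03), -1]]
[(0.85, array([ 0.406, -0.196,  0.177]))]
```

Emit:
drive_tool([
  [[0,0,0,0,-0.03,0.04,-1],[0,0,0,0,-0.03,0.04,-1],[0,0,0,0,-0.03,0.03,-1],[0,0,0,0,-0.03,0.03,-1],[0,0,0,0,0,0,-1]],
])

```text
time: 28.9
tool_pos: [0.4866, -0.363, 0.0602]
eef_rot: [0.001, 0.747, 0.665, 0.0]
ft_force: [2.1, -5.6, -7.0]
finger_gap: 0.0132
```

```bash
python3 -c "
from h import *
a=hst(); arc(a,-.9,4)
s=ctrl.snapshot('scene')
print([(round(d['p'],2),np.round(d['centre'],3)) for d in ctrl.landmark_of(s,'lid_bar')])"
```

```text
t 28.9 pos [ 0.4866 -0.363   0.0602] F [ 2.1 -5.6 -7. ] M [-1.01 -0.25 -0.02] gap 0.0132
axes x,y,z(cols)
 [[ 0.116  0.993  0.002]
 [ 0.993 -0.116 -0.001]
 [-0.     0.002 -1.   ]] 
q [-8.25e-01  5.00e-01  1.59e+00  1.00e-03  1.05e+00 -7.09e-01]
handle rel x,z 0.0507 -0.0508 ang -0.787 r 0.0718
[[0, 0, 0, 0, np.float64(-0.03), np.float64(0.03), -1], [0, 0, 0, 0, np.float64(-0.04), np.float64(0.03), -1], [0, 0, 0, 0, np.float64(-0.04), np.float64(0.03), -1], [0, 0, 0, 0, np.float64(-0.04), np.float64(0.03), -1]]
[(0.68, array([ 0.406, -0.196,  0.164]))]
```

Emit:
drive_tool([
  [[0,0,0,0,-0.03,0.03,-1],[0,0,0,0,-0.03,0.03,-1],[0,0,0,0,0,0,-1]],
])

```text
time: 29.3
tool_pos: [0.4846, -0.3628, 0.0578]
eef_rot: [0.001, 0.747, 0.665, 0.001]
ft_force: [4.2, -5.8, -7.3]
finger_gap: 0.0135
```

```bash
python3 -c "
from h import *
a=hst()
s=ctrl.snapshot('scene')
print([(round(d['p'],2),np.round(d['centre'],3)) for d in ctrl.landmark_of(s,'lid_bar')])"
```

```text
t 29.3 pos [ 0.4846 -0.3628  0.0578] F [ 4.2 -5.8 -7.3] M [-0.97 -0.4   0.05] gap 0.0135
axes x,y,z(cols)
 [[ 0.116  0.993  0.002]
 [ 0.993 -0.116 -0.001]
 [-0.001  0.002 -1.   ]] 
q [-8.270e-01  5.000e-01  1.597e+00  1.000e-03  1.042e+00 -7.110e-01]
handle rel x,z 0.0487 -0.0532 ang -0.83 r 0.0721
[(0.67, array([ 0.408, -0.196,  0.161]))]
```

Emit:
drive_tool([
  [[0,0,0,0,-0.02,0.04,-1],[0,0,0,0,-0.01,0.04,-1],[0,0,0,0,0,0,-1]],
])

```text
time: 29.7
tool_pos: [0.4821, -0.3624, 0.0548]
eef_rot: [-0.0, 0.747, 0.665, -0.0]
ft_force: [-1.0, -4.7, -3.1]
finger_gap: 0.0134
```

```bash
python3 -c "
from h import *
a=hst()
s=ctrl.snapshot('scene')
print([(round(d['p'],2),np.round(d['centre'],3)) for d in ctrl.landmark_of(s,'lid_bar')])"
```

```text
t 29.7 pos [ 0.4821 -0.3624  0.0548] F [-1.  -4.7 -3.1] M [-0.83  0.44 -0.01] gap 0.0134
axes x,y,z(cols)
 [[ 0.116  0.993 -0.   ]
 [ 0.993 -0.116 -0.   ]
 [-0.    -0.    -1.   ]] 
q [-0.829  0.502  1.603 -0.     1.037 -0.713]
handle rel x,z 0.0462 -0.0562 ang -0.882 r 0.0727
[(0.73, array([ 0.405, -0.196,  0.156]))]
```

Emit:
drive_tool([
  [[0,0,0,0,-0.03,0.02,-1],[0,0,0,0,-0.02,0.02,-1],[0,0,0,0,0,0,-1]],
])

```text
time: 30.1
tool_pos: [0.4805, -0.3623, 0.0532]
eef_rot: [0.0, 0.747, 0.665, 0.0]
ft_force: [0.7, -6.2, -4.9]
finger_gap: 0.0133
```

```bash
python3 -c "
from h import *
a=hst()
s=ctrl.snapshot('scene')
print([(round(d['p'],2),np.round(d['centre'],3)) for d in ctrl.landmark_of(s,'lid_bar')])"
```

```text
t 30.1 pos [ 0.4805 -0.3623  0.0532] F [ 0.7 -6.2 -4.9] M [-0.95  0.12  0.02] gap 0.0133
axes x,y,z(cols)
 [[ 0.116  0.993  0.001]
 [ 0.993 -0.116 -0.   ]
 [-0.     0.001 -1.   ]] 
q [-0.831  0.501  1.609  0.     1.031 -0.715]
handle rel x,z 0.0446 -0.0578 ang -0.914 r 0.073
[(0.69, array([ 0.404, -0.198,  0.152]))]
```

Emit:
drive_tool([
  [[0,0,0,0,-0.03,0.02,-1],[0,0,0,0,-0.02,0.02,-1],[0,0,0,0,0,0,-1]],
])

```text
time: 30.5
tool_pos: [0.4789, -0.3621, 0.0519]
eef_rot: [0.001, 0.747, 0.665, 0.0]
ft_force: [1.9, -5.4, -4.2]
finger_gap: 0.0132
```

```bash
python3 -c "
from h import *
a=hst()
s=ctrl.snapshot('scene')
print([(round(d['p'],2),np.round(d['centre'],3)) for d in ctrl.landmark_of(s,'lid_bar')])
s=ctrl.snapshot('top')
print([(round(d['p'],2),np.round(d['centre'],3)) for d in ctrl.landmark_of(s,'lid_bar')])"
```

```text
t 30.5 pos [ 0.4789 -0.3621  0.0519] F [ 1.9 -5.4 -4.2] M [-0.8  -0.02  0.02] gap 0.0132
axes x,y,z(cols)
 [[ 0.116  0.993  0.001]
 [ 0.993 -0.116 -0.001]
 [-0.001  0.001 -1.   ]] 
q [-8.330e-01  5.000e-01  1.615e+00  1.000e-03  1.025e+00 -7.170e-01]
handle rel x,z 0.043 -0.0591 ang -0.942 r 0.0731
[(0.65, array([ 0.406, -0.197,  0.148]))]
[]
```

```bash
cat > lid.py <<'E'
from h import *
b=ctrl.snapshot("scene");Z=b["range_z"];v,u=np.mgrid[0:480,0:640]
f=lambda s:(np.stack([(u-s["cx"])/s["fx"]*s["range_z"],(v-s["cy"])/s["fy"]*s["range_z"],s["range_z"],np.ones((480,640))],-1)@s["cam_to_world"].T)[...,:3]
t=ctrl.snapshot("top")
C=np.array([.509,-.209,0])
for n,P in (("before top",np.load("P.npy")),("now top",f(t)),("now scene",f(b))):
  d=P-C;X=d@EX;Y=d@EY
  m=(abs(X)<.055)&(abs(Y)<.075)&(P[...,2]>.145)&(P[...,2]<.25)
  k=np.polyfit(X[m],P[m][:,2],1);print(n,m.sum(),"slope",np.round(k,4))
E
python3 lid.py
```

```text
before top 3179 slope [1.000e-04 1.592e-01]
now top 2538 slope [-0.0013  0.1593]
now scene 775 slope [0.003  0.1596]
```

Emit:
drive_tool([
  [[0,0,0,0,-0.03,0.02,-1],[0,0,0,0,0,0,-1],[0,0,0,0,0,0,-1]],
])

```text
time: 31.1
tool_pos: [0.4786, -0.362, 0.0515]
eef_rot: [0.001, 0.747, 0.665, 0.001]
ft_force: [2.5, -4.6, -3.6]
finger_gap: 0.0133
```

```bash
python3 lid.py; python3 -c "
from h import *
hst()"
```

```text
before top 3179 slope [1.000e-04 1.592e-01]
now top 2544 slope [-0.0043  0.1593]
now scene 756 slope [0.0012 0.1595]
t 31.2 pos [ 0.4786 -0.3621  0.0515] F [ 2.3 -4.3 -3.9] M [-0.75 -0.37 -0.03] gap 0.0133
axes x,y,z(cols)
 [[ 0.116  0.993  0.003]
 [ 0.993 -0.116 -0.001]
 [-0.001  0.003 -1.   ]] 
q [-0.834  0.499  1.617  0.002  1.022 -0.718]
handle rel x,z 0.0426 -0.0595 ang -0.95 r 0.0732
```

The handle has stopped moving and the lid plane is level, as it was before the lid was opened. Releasing and retreating.

Emit:
drive_tool([
  [[0,0,0,0,0,0,-0.75],[0,0,0,0,0,0,-0.5],[0,0,0,0,0,0,-0.3],[0,0,0,0,0,0,-0.2],[0,0,0,0,0,0,-0.2],[0,0,0,0,0,-0.5,-0.2],[0,0,0,0,0,-1,-0.2],[0,0,0,0,0,-1,-0.2],[0,0,0,0,0,-1,-0.2],[0,0,0,0,0,-1,-0.2],[0,0,0,0,0,-1,-0.2],[0,0,0,0,-0.5,-0.5,-0.2],[0,0,0,0,-1,0,-0.2],[0,0,0,0,-1,0,-0.2],[0,0,0,0,0,0,-0.2],[0,0,0,0,0,0,-0.2]],
])

```text
time: 32.8
tool_pos: [0.3776, -0.35, 0.2916]
eef_rot: [0.001, 0.747, 0.664, 0.0]
ft_force: [-0.2, -0.5, -0.7]
finger_gap: 0.0368
```

```bash
python3 lid.py; python3 - <<'E'
from h import *
st()
a=ctrl.snapshot("scene");b=ctrl.snapshot("top")
cv2.imwrite("pics/final.png",np.hstack([cv2.resize(a["frame"][160:380,230:450],(400,400)),cv2.resize(b["frame"][150:400,240:490],(400,400))]))
for t in ["lid_bar","stay_handle","jar_amber_center","jar_brown_center","jar_05_center","tape_roll_center","scissors_center","marker_a_center"]:
    print(t,[(n,round(d["p"],2),np.round(d["centre"],3).tolist()) for n,s in(("s",a),("t",b)) for d in ctrl.landmark_of(s,t)[:1]])
E
```

```text
before top 3179 slope [1.000e-04 1.592e-01]
now top 3184 slope [-0.0019  0.1593]
now scene 1109 slope [1.000e-04 1.595e-01]
t 32.9 pos [ 0.3787 -0.3503  0.2912] F [ 0.6 -0.5 -0.4] M [-0.1   0.03 -0.07] gap 0.0373
axes x,y,z(cols)
 [[ 0.116  0.993  0.001]
 [ 0.993 -0.116 -0.   ]
 [-0.     0.001 -1.   ]] 
q [-9.630e-01  1.560e-01  1.488e+00  1.000e-03  1.496e+00 -8.470e-01]
lid_bar [('s', 0.85, [0.406, -0.198, 0.147]), ('t', 0.67, [0.399, -0.196, 0.156])]
stay_handle [('s', 0.76, [0.476, -0.362, 0.076]), ('t', 0.5, [0.478, -0.362, 0.076])]
jar_amber_center [('s', 0.97, [0.474, -0.495, 0.053])]
jar_brown_center [('s', 0.63, [0.599, -0.498, 0.055]), ('t', 0.73, [0.598, -0.5, 0.054])]
jar_05_center [('s', 0.78, [0.305, -0.314, 0.056]), ('t', 0.63, [0.302, -0.312, 0.052])]
tape_roll_center [('s', 0.77, [0.362, -0.071, 0.012]), ('t', 0.64, [0.36, -0.069, 0.014])]
scissors_center [('s', 0.63, [0.306, -0.208, 0.006])]
marker_a_center [('s', 0.64, [0.428, -0.105, 0.004]), ('t', 0.58, [0.428, -0.109, 0.008])]
```

View pics/final.png

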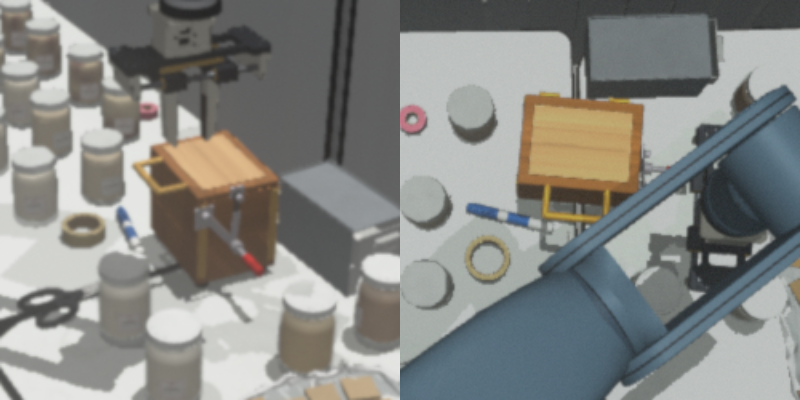

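The final picture shows the lid flush and shut at (215,160) in the left half, the stay folded with its handle at (245,255), and the surrounding things in place. The gripper is clear of everything, so I'm handing in.

```bash
python3 -c "
from cell import ctrl
print(ctrl.hand_in())"
```

```text
the job is handed in; nothing more can be done
None
```

The pink ribbon roll is in the chest, the lid is fully shut, and the job is handed in, at about 33 s of the 72 s allowed.

- **Opening:** I raised the lid by the brass bar until the pull rose to about 6 N at the stop, near 1.45 rad. I then eased off, and when I backed off further the lid pushed back, so the stay was locked. It stood by itself after release.
- **Roll:** I took the largest of the three pink rolls. After release it lay flat on the chest floor, in the front part, with its top at z≈0.10.
- **Closing:** I broke the stay with the red handle and kept hold of it all the way down until it stopped moving.
- **Last checks:** The lid plane is level, within about 2 mrad, and at the same height as before opening. The handle is back within a few mm of its starting place. The three jars, the tape roll, the scissors and the marker are within about 4 mm of where they were, which is as fine as the detection goes. The tool force is about 0, with nothing touching.
- **Disagreements:** The scene camera's network put the bar at z 0.147, while the top camera put it at 0.156. I trusted the lid plane fits, which agree with shut. Sideways forces of up to about 13 N appeared while guiding the bar and handle, from small errors in my arc, and I corrected for them. The roll was not seen again once the lid was shut.

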